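# Stack a jumbo clutch pencil nose-up on the assembly jig

## Task

Assemble the jumbo clutch pencil nose-up on the wooden jig's upright steel pin: first the steel pocket clip with its tongue pointing up, then the silver barrel, then the copper grip ring on the barrel's spigot, and last the black nose cone, narrow end up, each set down fully home on the part below. Leave the saucer, the eraser and the lead case where they are.

Things in the scene. Friction and masses are not known exactly. Their poses are not given: they have to be found in the camera images.
- jig: Fixed wooden block 95 (x) x 90 (y) x 30 mm high; from its top centre stands a steel pin, 7 mm diameter, 50 mm long (top at 80 mm, last 8 mm tapering to 2 mm wide). A black knob, 42 mm diameter, sticks out of its +x side, 62 to 80 mm from the pin axis, top at 42 mm; it is tight, not to be turned. Origin: pin axis, at the block's underside; z up.
- clip: Folded steel pocket clip, about 22 g: flat collar 26 mm outer diameter, 13 mm bore, 12 mm high; a tongue 6 mm wide on its +x side, 18 to 23 mm from the axis, rises to 35 mm. Origin: collar underside, on its axis; z up, x to the tongue. Starts tongue up, x within 30 degrees of world +x. Grip the collar across y, tongue between the fingers. Final yaw is free.
- barrel: Silver barrel standing on end, about 35 g: tube 24 mm outer diameter, 54 mm high, 13 mm bore open below, 52 mm deep; on its closed top (shoulder) a spigot 7 mm diameter, 28 mm high (top at 82 mm, last 8 mm tapering to 2 mm). Origin: underside, on its axis; z up to the spigot. On the clip's collar the tongue reaches 23 mm up beside it: grip near the tube's top.
- grip_ring: Knurled copper grip ring lying flat, about 50 g: 28 mm outer diameter, 13 mm bore right through, 16 mm high, same either way up. Origin: underside, on its axis; z up.
- nose_cone: Black nose cone standing wide end down, about 25 g: 28 mm in outer diameter over its lower 14 mm, then narrowing to 17 mm at its top at 26 mm; an 13 mm bore right through. Origin: underside (wide end), on its axis; z up toward the narrow end.
- saucer: White ceramic saucer, 120 mm across, 18 mm high. Origin: underside, centre. A bystander: leave it alone.
- eraser: Green eraser, 22 (x) x 44 (y) x 12 mm, lying between the pencil parts. Origin: underside, centre. A bystander.
- lead_case: Blue case for leads with a white cap, 22 (x) x 75 (y) x 12 mm, beyond the pencil parts. Origin: underside, centre. A bystander.
Not all that is in view belongs to the job. Of the things that look like the nose_cone, take the one that is farthest from the robot's base at the start.

How it is judged:
By the outcome, as a careful person would: the job done as asked, in the order asked, and still so for the second after the job is handed in, with the robot touching nothing.
It also fails if it takes over 104 s, if anything falls off the work surface, if the arm or the gripper's body presses on something with over 40 N, if the wrist force passes 120 N, or if a joint passes its speed limit or range.

## Robot

A 7-joint arm with a two-finger parallel gripper is mounted at the origin on the work surface. World frame = base frame: x ahead of the robot, y to its left, z up, the work surface at z = 0. Lengths are in m, angles in rad, forces in N, time in s.
With the tool pointing down it reaches from about 0.4 to 0.85 m from the base axis. Payload 10.4 kg.
Tool frame: the origin (TCP) lies on the centre line of the jaws, within the pads' length; the fingertips stand 22 mm ahead of it and the grasp point (between the pads) lies 3 mm ahead of it; z points along the fingers, y is the direction in which the jaws open and shut (so a half turn about z gives the same grasp; the last joint's range is limited). The gripper opens to 85 mm and grips with 20 to 120 N. Pads are 22 mm wide; open, the fingers measure 114 mm over their backs; the gripper's body (76 mm by 85 mm) begins 54 mm behind the grasp point. The pads swing forward as they close: fully open they stand 13 mm farther back than shut.
Start: joints at [-1.155, 0.332, -0.065, 1.46, 0.022, 1.35, -0.088], TCP at [0.266, 0.566, 0.253] pointing down, gripper open.
Joint ranges: [-2.6, 2.6], [-0.5, 2.12], [-1.47, 1.34], [0.16, 2.42], [-1.27, 4.41], [0.06, 2.06], [-2.6, 2.6]. Speed limits (rad/s): [2.22, 2.22, 2.79, 2.79, 3.14, 3.14, 3.14].

## Interface

Orientations are given as a unit quaternion [x, y, z, w].
In Python, from workcell import manip gives the robot as it stands. The module is installed in compiled form; this text tells all that it offers.
- The arm moves only by the shell command python3 -m crank 'ROWS' [FORCE]. ROWS is JSON, a list of rows, each a list of 3 entries, a list of its own where there are three numbers: the opening, from -1 (shut) to 1 (fully open), then the shift along the tool's x, y, z normalised to -1 to 1, where 1 is 80 mm, then the turn, a rotation vector about the tool's x, y, z normalised to -1 to 1, where 1 is pi/4 rad. In form: [[jaw, [tx, ty, tz], [ax, ay, az]], ...]. A call has exactly 5 rows; each row shifts and turns the commanded pose from where the row before left it, along the tool's axes as they then stand; what a row does not reach is not made up. A row lasts 1/10 s, in which the tool goes at most 50 mm and 8.59 degrees, less where a joint would pass 70% of its speed; a pose out of reach is approached as far as the arm can. A call with a number of a shift or a turn outside -1 to 1 is refused whole. A call with a gripper value outside its range is refused whole. The fingers move at their own pace and stop on an object; FORCE is the grip in N (left out, the last holds). Time passes only in rows, so rows that do not move let the fingers close, or fill a call up. It gives the time, the measured TCP pose, the force and the opening at its end, in the units of the state.
- manip.get_obs(): the state, without advancing time (a new reading comes with each control period).
- manip.camera(name): name is "scene" or "top" or "wrist"; returns the picture (400x640x3 uint8, blue, green, red); there is no depth.
- manip.camera_info(name): a dict with "K" (3x3 intrinsics, pixels), "camera_from_world" (4x4, takes a point from world to camera coordinates); the wrist camera has in their place "mount" (4x4, takes a point from camera to tool coordinates, whose origin is the TCP and whose axes are the flange's). Camera axes: x right, y down, z forward; pixel columns grow to the right and rows downward; lengths in m; the calibration is good to about 2 mm. A picture is of the moment at which its call begins: read the wrist's pose just before it. camera_info takes no time and is no camera call.
- manip.hand_in(): hands the job in, once; it reports no verdict.
The state is a dict: "clock": time; "joint_pos": joint angles; "joint_velocities": joint speeds; "tau": joint torques, N m; "position": TCP position; "ee_rot": TCP orientation; "ft_force": force on the tool from outside, world axes, zero at the start; "torque": the same for the moment, N m; "grip_width": opening from 0.0 (shut) to 1.0 (fully open).
Only numpy, scipy, OpenCV 4.12 (cv2) and the standard library are available. Lean on these libraries where they do the work, as an engineer would, in place of code of your own. Each camera call takes 0.05 s, during which the arm holds its last target.

## Working session

There is one attempt and no reset: what is moved stays moved. The work goes in short steps, Python scripts to look and compute and a shell command to move; the robot and the scene stay as the last step left them, time stands still between calls to the robot, and variables do not carry over. Pictures are saved under pics/ and viewed, and the job is handed in when it is done.

```bash
mkdir -p pics; python3 - <<'E'
from workcell import manip
import cv2,numpy as np
o=manip.get_obs(); print({k:np.round(v,3).tolist() for k,v in o.items()})
for n in("scene","top","wrist"):
    cv2.imwrite(f"pics/{n}0.png",manip.camera(n)); i=manip.camera_info(n); print(n,{k:np.round(v,4).tolist() for k,v in i.items() if k!='name'} )
E
```

```text
{'clock': 0.0, 'joint_pos': [-1.155, 0.333, -0.065, 1.461, 0.022, 1.35, -0.089], 'joint_velocities': [-0.002, -0.002, 0.001, 0.001, 0.001, 0.001, -0.001], 'tau': [-0.001, -62.545, 0.049, -39.161, 0.016, 0.01, -0.0], 'position': [0.265, 0.565, 0.253], 'ee_rot': [0.218, 0.976, -0.001, -0.0], 'ft_force': [0.152, 0.103, 0.412], 'torque': [0.044, -0.005, -0.029], 'grip_width': 1.003}
scene {'K': [[399.9161, 0.0, 324.6857], [0.0, 399.9161, 189.9947], [0.0, 0.0, 1.0]], 'camera_from_world': [[-0.3612, 0.9325, -0.0085, 0.2053], [0.5817, 0.2182, -0.7836, -0.3154], [-0.7288, -0.288, -0.6212, 1.2637], [0.0, 0.0, 0.0, 1.0]]}
top {'K': [[514.7753, 0.0, 314.9841], [0.0, 514.7753, 198.7203], [0.0, 0.0, 1.0]], 'camera_from_world': [[-0.0072, -0.9994, -0.0353, 0.0226], [-0.9963, 0.0102, -0.0852, 0.5837], [0.0855, 0.0345, -0.9957, 1.0471], [0.0, 0.0, 0.0, 1.0]]}
wrist {'K': [[276.3058, 0.0, 321.793], [0.0, 276.3058, 195.2782], [0.0, 0.0, 1.0]], 'mount': [[0.0007, -0.9509, -0.3095, 0.0797], [1.0, 0.0003, 0.0015, 0.0006], [-0.0013, -0.3095, 0.9509, -0.1216], [0.0, 0.0, 0.0, 1.0]]}
```

View pics/scene0.png

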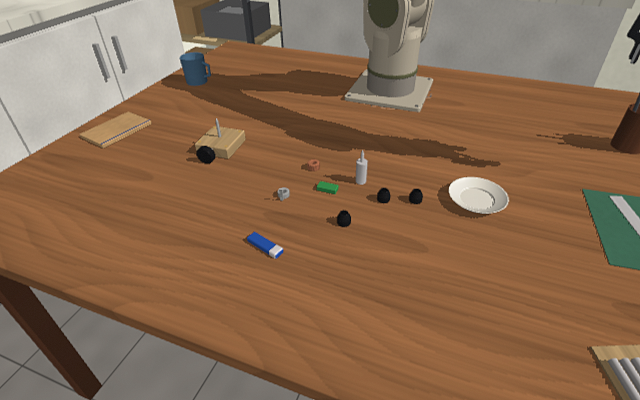

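View pics/top0.png

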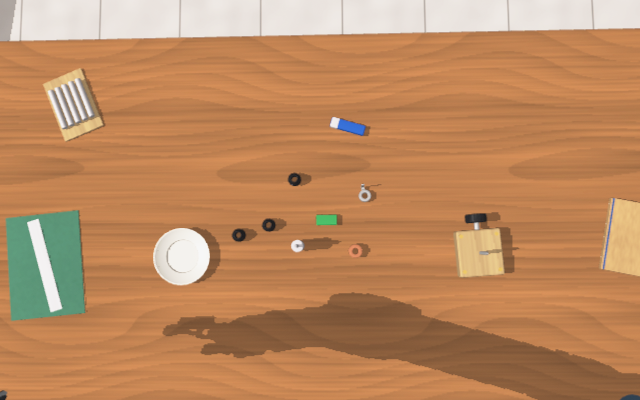

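View pics/wrist0.png

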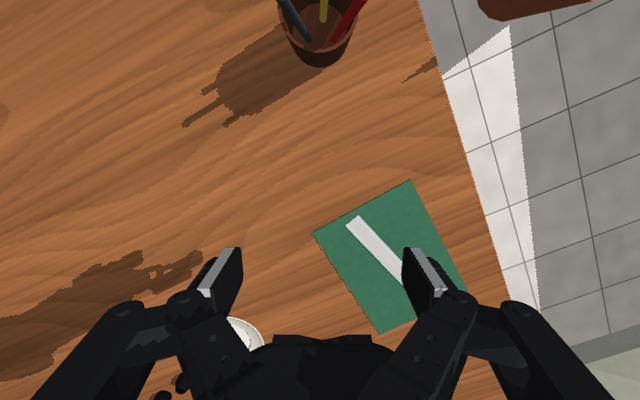

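```bash
cat >h.py <<'E'
import numpy as np,cv2
from workcell import manip
from scipy.spatial.transform import Rotation as R
def proj(n,P):
    i=manip.camera_info(n);p=i["camera_from_world"]@np.append(P,1);q=i["K"]@p[:3];return q[:2]/q[2]
def T_of(o):
    T=np.eye(4);T[:3,:3]=R.from_quat(o["ee_rot"]).as_matrix();T[:3,3]=o["position"];return T
def ray(n,uv,o=None):
    i=manip.camera_info(n);K=np.array(i["K"])
    W=T_of(o)@np.array(i["mount"]) if n=="wrist" else np.linalg.inv(np.array(i["camera_from_world"]))
    d=W[:3,:3]@np.linalg.inv(K)@np.array([uv[0],uv[1],1.]);return W[:3,3],d
def plane(n,uv,z,o=None):
    c,d=ray(n,uv,o);return c+d*(z-c[2])/d[2]
def tri(r):
    A=np.zeros((3,3));b=np.zeros(3)
    for c,d in r:
        d=d/np.linalg.norm(d);M=np.eye(3)-np.outer(d,d);A+=M;b+=M@c
    return np.linalg.solve(A,b)
E
python3 - <<'E'
from h import *
im=cv2.imread("pics/top0.png");hsv=cv2.cvtColor(im,cv2.COLOR_BGR2HSV)
H,S,V=cv2.split(hsv)
roi=np.zeros(V.shape,bool);roi[100:300,140:520]=1
M={'black':(V<60),'grey':(S<70)&(V>90),'green':(abs(H.astype(int)-65)<20)&(S>120),'blue':(abs(H.astype(int)-112)<12)&(S>120)}
for k,m in M.items():
    n,l,s,c=cv2.connectedComponentsWithStats((m&roi).astype(np.uint8))
    for j in range(1,n):
        if s[j,4]>25: print(k,s[j].tolist(),c[j].round(1),plane("top",c[j],0.02).round(3), 'r',np.hypot(*plane("top",c[j],0.02)[:2]).round(3))
cv2.imwrite("pics/topz.png",cv2.resize(im[110:300,220:520],None,fx=2.6,fy=2.6,interpolation=2))
s=cv2.imread("pics/scene0.png");cv2.imwrite("pics/scz.png",cv2.resize(s[110:270,180:440],None,fx=3,fy=3,interpolation=2))
E
```

```text
black [289, 174, 12, 12, 84] [294.3 179.2] [0.626 0.061 0.02 ] r 0.629
black [466, 215, 7, 8, 40] [468.4 218.8] [ 0.539 -0.299  0.02 ] r 0.617
black [474, 214, 12, 8, 88] [479.8 217.6] [ 0.542 -0.322  0.02 ] r 0.63
black [263, 219, 12, 12, 85] [268.7 224.9] [0.53  0.115 0.02 ] r 0.543
black [233, 230, 12, 11, 92] [238.8 235. ] [0.51  0.178 0.02 ] r 0.54
grey [330, 117, 10, 12, 91] [334.2 122.2] [ 0.747 -0.024  0.02 ] r 0.747
grey [359, 184, 12, 18, 121] [364.2 193.9] [ 0.593 -0.085  0.02 ] r 0.599
grey [474, 222, 5, 8, 39] [476.1 225.4] [ 0.526 -0.314  0.02 ] r 0.612
grey [153, 228, 57, 57, 2553] [181.1 256.1] [0.467 0.299 0.02 ] r 0.554
grey [291, 240, 13, 12, 128] [297.1 245.4] [0.487 0.056 0.02 ] r 0.49
grey [479, 251, 10, 4, 33] [483.4 252.5] [ 0.47  -0.327  0.02 ] r 0.573
green [317, 215, 20, 10, 195] [326.3 219.5] [ 0.541 -0.006  0.02 ] r 0.541
blue [338, 119, 27, 17, 266] [351.  126.9] [ 0.736 -0.06   0.02 ] r 0.738
```

View pics/topz.png

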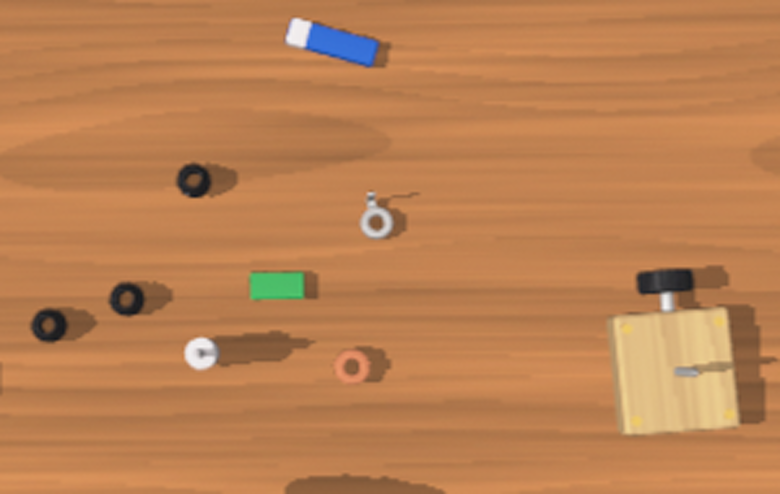

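View pics/scz.png

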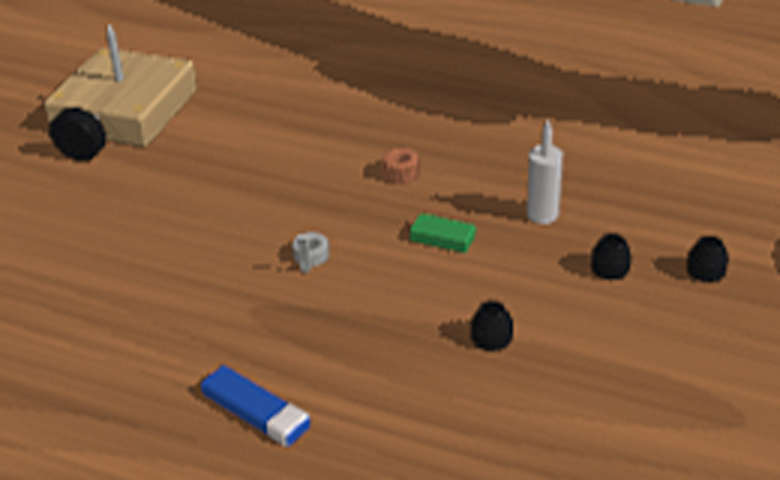

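Nose cone candidates in the top view are (294,179) at r≈0.63 m, (269,225) at r≈0.543 m and (239,235) at r≈0.540 m. The farthest from the base is the one at (294,179). I'll check it in a closer crop before grasping. First I'm moving over the parts with the tool squared up.

```bash
python3 -m crank '[[0.3,[0,0,0],[0,0,-0.187]],[0.3,[0,0,0],[0,0,-0.187]],[0.3,[0,0,0],[0,0,-0.187]],[0.3,[-0.2,-0.55,0],[0,0,0]],[0.3,[-0.2,-0.55,0],[0,0,0]]]' 40
python3 -m crank '[[0.3,[-0.25,-0.55,0],[0,0,0]],[0.3,[-0.25,-0.55,0],[0,0,0]],[0.3,[-0.25,-0.55,0],[0,0,0]],[0.3,[-0.25,-0.55,0],[0,0,0]],[0.3,[-0.25,-0.55,0],[0,0,0]]]'
python3 -m crank '[[0.3,[-0.25,-0.55,0],[0,0,0]],[0.3,[-0.25,-0.55,0],[0,0,0]],[0.3,[-0.25,-0.55,0],[0,0,0]],[0.3,[-0.25,-0.55,0],[0,0,0]],[0.3,[-0.25,-0.55,0],[0,0,0]]]'
```

```text
clock: 0.65
position: [0.2973, 0.4771, 0.2523]
ee_rot: [-0.002, 1.0, -0.0, -0.0]
ft_force: [2.4, -0.3, 0.0]
grip_width: 0.652
clock: 1.15
position: [0.3985, 0.256, 0.2533]
ee_rot: [-0.001, 1.0, 0.0, 0.0]
ft_force: [0.6, 1.0, -0.3]
grip_width: 0.649
clock: 1.65
position: [0.4988, 0.0363, 0.2534]
ee_rot: [-0.001, 1.0, 0.0, 0.0]
ft_force: [1.4, 0.7, -0.1]
grip_width: 0.65
```

```bash
python3 -m crank '[[0.3,[-0.17,-0.55,0],[0,0,0]],[0.3,[-0.17,-0.55,0],[0,0,0]],[0.3,[-0.17,-0.5,0.2],[0,0,0]],[0.3,[0,0,0],[0,0,0]],[0.3,[0,0,0],[0,0,0]]]'
python3 - <<'E'
from h import *
import json
o=manip.get_obs();cv2.imwrite("pics/w1.png",manip.camera("wrist"))
json.dump({k:np.array(o[k]).tolist() for k in("position","ee_rot")},open("w1.json","w"))
E
```

```text
clock: 2.15
position: [0.5392, -0.0904, 0.2366]
ee_rot: [0.0, 1.0, -0.0, -0.001]
ft_force: [-0.5, -0.1, -0.8]
grip_width: 0.652
```

View pics/w1.png

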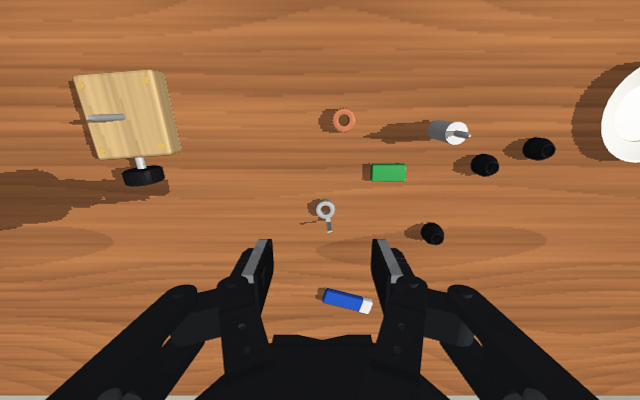

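The wrist view shows the jig at about (128,115), the clip collar (325,210) with its tongue toward (329,230), the ring (344,120) and the barrel (450,132). The cones are at (432,233), (485,165) and (539,149). The cone at (432,233) has the largest x and is the farthest one. Next I'm measuring with enlarged crops.

```bash
python3 - <<'E'
from h import *
w=cv2.imread("pics/w1.png")
def crop(im,x,y,r=30,f=6):return cv2.resize(im[y-r:y+r,x-r:x+r],None,fx=f,fy=f,interpolation=cv2.INTER_NEAREST)
t=cv2.imread("pics/top0.png")
a=np.hstack([crop(w,326,216,20,12),crop(w,432,233,20,12),])
cv2.imwrite("pics/c1.png",a)
a=np.hstack([cv2.resize(w[60:200,65:185],None,fx=3.3,fy=3.3,interpolation=0),cv2.resize(t[205:285,445:515],None,fx=5.775,fy=5.775,interpolation=0)[:462]])
cv2.imwrite("pics/c2.png",a)
E
```

```text
(no output)
```

View pics/c1.png

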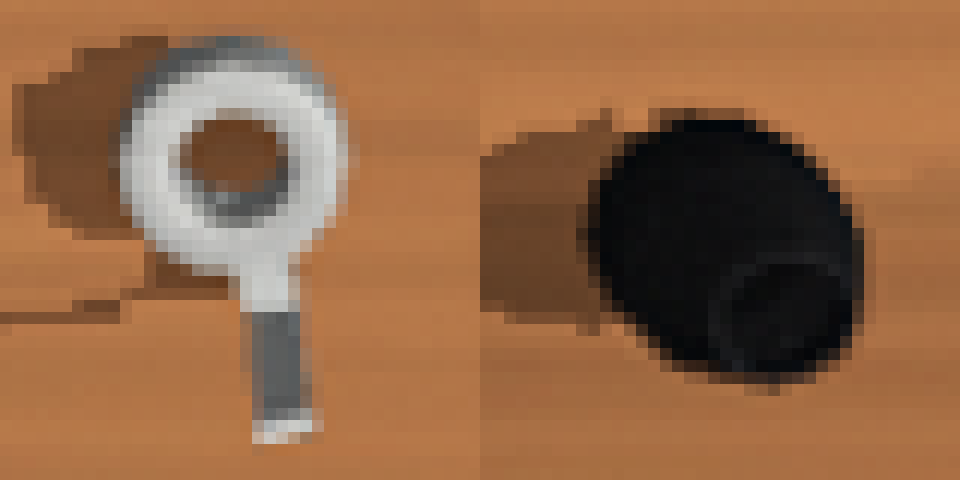

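View pics/c2.png

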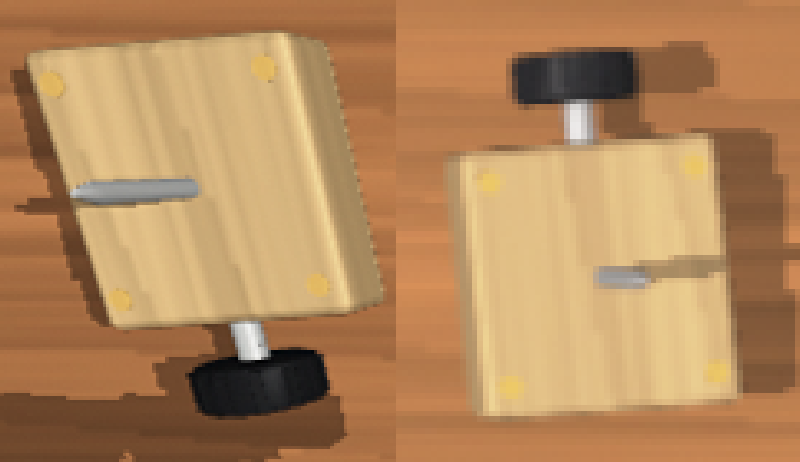

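```bash
cat >>h.py <<'E'
import json
def wj(f):
    d=json.load(open(f));return {k:np.array(v) for k,v in d.items()}
E
python3 - <<'E'
from h import *
o=wj("w1.json")
P=lambda n,uv,z:print(n,uv,z,plane(n,uv,z,o).round(4))
print("clip");P("wrist",(325.2,209.3),.012);P("wrist",(329.4,231.1),.035);P("top",(364.3,195.5),.012)
print("cone");P("wrist",(437.2,238.6),.026);P("top",(294.3,179.2),.020)
print("tip");P("wrist",(86.8,118),.08);P("top",(487.5,253),.08);P("wrist",(121.5,115.4),.03);P("top",(480.4,252.4),.03)
print("tri tip",tri([ray("wrist",(86.8,118),o),ray("top",(487.5,253))]))
E
python3 - <<'E'
from h import *
w=cv2.imread("pics/w1.png")
def crop(im,x,y,r=30,f=6):return cv2.resize(im[y-r:y+r,x-r:x+r],None,fx=f,fy=f,interpolation=cv2.INTER_NEAREST)
t=cv2.imread("pics/top0.png")
cv2.imwrite("pics/c3.png",np.vstack([np.hstack([crop(w,344,120,25,6),crop(w,450,132,25,6)]),np.hstack([crop(t,355,250,15,10),crop(t,298,246,15,10)])]))
E
```

```text
clip
wrist (325.2, 209.3) 0.012 [ 0.592  -0.0847  0.012 ]
wrist (329.4, 231.1) 0.035 [ 0.6132 -0.0795  0.035 ]
top (364.3, 195.5) 0.012 [ 0.5908 -0.0859  0.012 ]
cone
wrist (437.2, 238.6) 0.026 [0.6284 0.0646 0.026 ]
top (294.3, 179.2) 0.02 [0.626  0.0609 0.02  ]
tip
wrist (86.8, 118) 0.08 [ 0.4715 -0.3173  0.08  ]
top (487.5, 253) 0.08 [ 0.4703 -0.3178  0.08  ]
wrist (121.5, 115.4) 0.03 [ 0.4707 -0.3179  0.03  ]
top (480.4, 252.4) 0.03 [ 0.4706 -0.3183  0.03  ]
tri tip [ 0.47092026 -0.31794379  0.07938825]
```

View pics/c3.png

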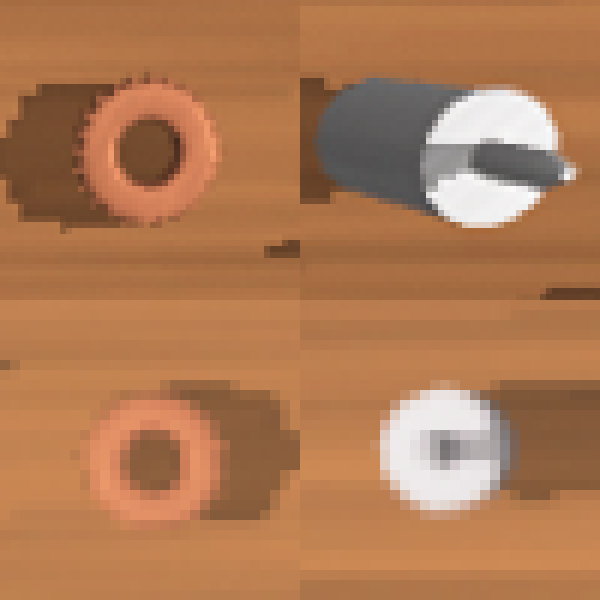

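```bash
python3 -m crank '[[0.2,[-0.326,0.03,0.45],[0,0,0]],[0.2,[-0.326,0.03,0.45],[0,0,0]],[0.2,[0,0,0.4],[0,0,-0.153]],[0.2,[0,0,0.4],[0,0,-0.153]],[0.2,[0,0,0],[0,0,0]]]' 40
python3 - <<'E'
from h import *
o=wj("w1.json")
P=lambda n,uv,z:print(n,uv,z,plane(n,uv,z,o).round(4))
print("ring");P("wrist",(343.7,119.6),.016);P("top",(354.8,250.6),.016)
print("barrel");P("wrist",(456.2,132.8),.054);P("top",(296.4,245.6),.054)
o=manip.get_obs();print(o["position"]);cv2.imwrite("pics/w2.png",manip.camera("wrist"))
json.dump({k:np.array(o[k]).tolist() for k in("position","ee_rot")},open("w2.json","w"))
E
```

```text
clock: 2.7
position: [0.5892, -0.0824, 0.0975]
ee_rot: [-0.123, 0.992, 0.001, -0.003]
ft_force: [-0.7, 0.7, -0.2]
grip_width: 0.602
ring
wrist (343.7, 119.6) 0.016 [ 0.4761 -0.0632  0.016 ]
top (354.8, 250.6) 0.016 [ 0.4757 -0.0642  0.016 ]
barrel
wrist (456.2, 132.8) 0.054 [0.488  0.0556 0.054 ]
top (296.4, 245.6) 0.054 [0.4871 0.0546 0.054 ]
[ 0.58916489 -0.08242219  0.09746572]
```

View pics/w2.png

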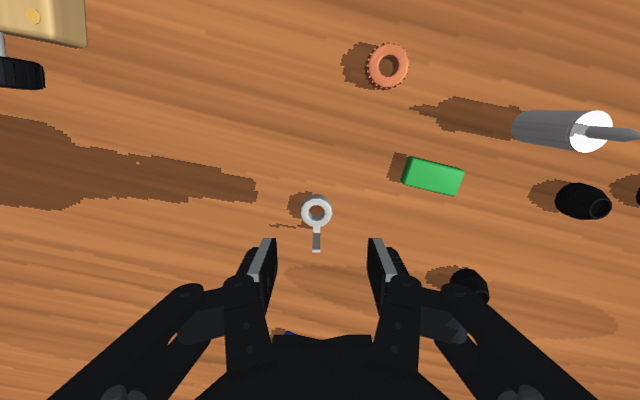

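```bash
python3 - <<'E'
from h import *
o=wj("w2.json");w=cv2.imread("pics/w2.png")
g=w[190:235,295:340];S=cv2.cvtColor(g,cv2.COLOR_BGR2HSV);m=((S[...,1]<50)&(S[...,2]>150)).astype(np.uint8)
cv2.imwrite("pics/c4.png",cv2.resize(g,None,fx=12,fy=12,interpolation=0))
print(cv2.boundingRect(m))
for uv in((316.3,211.5),):
    p=plane("wrist",uv,.012,o);print(p,np.linalg.inv(T_of(o))@np.append(p,1))
o2=manip.get_obs();print(o2["position"],o2["clock"])
E
```

```text
(6, 9, 31, 34)
[ 0.59138668 -0.08515959  0.012     ] [-0.00204142 -0.00343294  0.08544511  1.        ]
[ 0.59060337 -0.08307501  0.10030845] 2.75
```

View pics/c4.png

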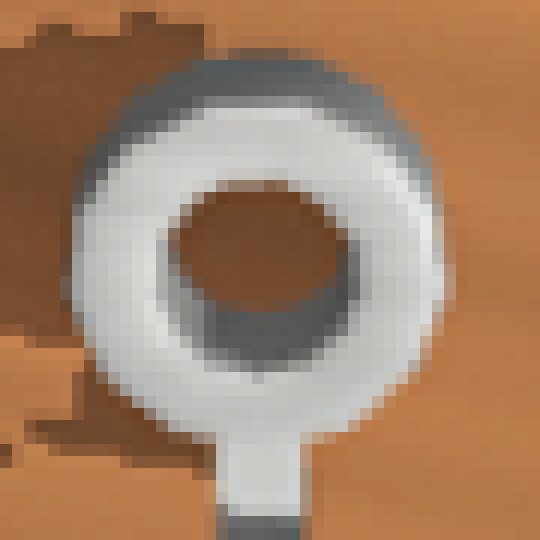

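```bash
python3 -m crank '[[0.2,[-0.01,-0.028,0.4],[0,0,0]],[0.2,[0,0,0.4],[0,0,0]],[0.2,[0,0,0.14],[0,0,0]],[0.2,[0,0,0],[0,0,0]],[-0.4,[0,0,0],[0,0,0]]]' 40
python3 -m crank '[[-1,[0,0,0],[0,0,0]],[-1,[0,0,0],[0,0,0]],[-1,[0,0,0],[0,0,0]],[-1,[0,0,0],[0,0,0]],[-1,[0,0,0],[0,0,0]]]' 40
```

```text
clock: 3.25
position: [0.5943, -0.0866, 0.0283]
ee_rot: [-0.12, 0.993, -0.0, 0.001]
ft_force: [0.5, -0.2, 0.5]
grip_width: 0.446
clock: 3.75
position: [0.5944, -0.0867, 0.0285]
ee_rot: [-0.121, 0.993, 0.0, 0.002]
ft_force: [-1.8, 0.8, 6.4]
grip_width: 0.269
```

```bash
python3 -m crank '[[-1,[0,0,0],[0,0,0]],[-1,[0,0,-0.3],[0,0,0]],[-1,[0,0,-0.3],[0,0,0]],[-1,[0,0,0],[0,0,0]],[-1,[0,0,0],[0,0,0]]]' 40; python3 - <<'E'
from h import *
cv2.imwrite("pics/w3.png",manip.camera("wrist"));s=manip.camera("scene");cv2.imwrite("pics/s3.png",cv2.resize(s[130:250,210:390],None,fx=4,fy=4))
E
```

```text
clock: 4.25
position: [0.5938, -0.0867, 0.0755]
ee_rot: [-0.121, 0.993, 0.0, 0.001]
ft_force: [0.5, 0.6, -0.8]
grip_width: 0.269
```

View pics/w3.png

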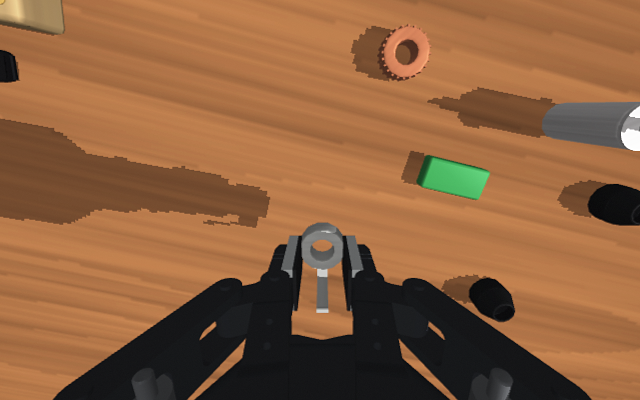

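View pics/s3.png

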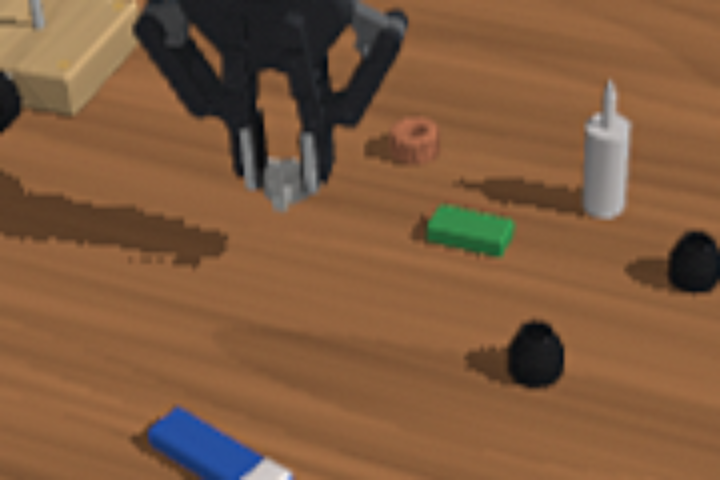

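```bash
cat >>h.py <<'E'
def tplane(uv,zt):
    i=manip.camera_info("wrist");M=np.array(i["mount"]);d=M[:3,:3]@np.linalg.inv(np.array(i["K"]))@np.array([uv[0],uv[1],1.]);c=M[:3,3]
    return c+d*(zt-c[2])/d[2]
def go(off,tgt,yaw=None):
    "shift in tool units to put tool-frame point off at world tgt"
    o=manip.get_obs();T=T_of(o);print("pos",o["position"].round(4) if hasattr(o["position"],'round') else o["position"],"yaw x",np.degrees(np.arctan2(T[1,0],T[0,0])).round(2), "tilt",np.degrees(np.arccos(-T[2,2])).round(2))
    d=T[:3,:3].T@(np.array(tgt)-(T@np.append(off,1))[:3]);print("shift mm",(d*1000).round(1),"units",(d/.08).round(3))
E
python3 - <<'E'
from h import *
w=cv2.imread("pics/w3.png");cv2.imwrite("pics/c5.png",cv2.resize(w[215:275,290:355],None,fx=9,fy=9,interpolation=0))
for uv in((322,246),(322,247),(322,248)):print(tplane(uv,.0165))
E
```

```text
[0.00432682 0.00105502 0.0165    ]
[0.00370052 0.00105563 0.0165    ]
[0.00307265 0.00105625 0.0165    ]
```

View pics/c5.png

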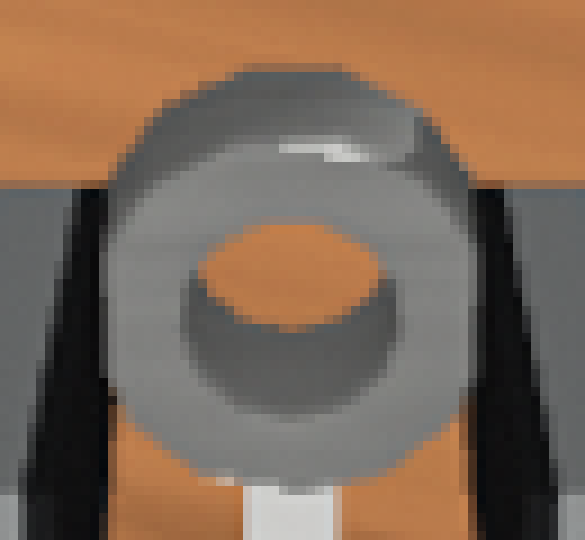

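```bash
python3 -m crank '[[-1,[0,0,-0.35],[0,0,0.155]],[-1,[0,0,-0.35],[0,0,0.155]],[-1,[0.35,-0.5,0],[0,0,0]],[-1,[0.35,-0.5,0],[0,0,0]],[-1,[0.35,-0.5,0],[0,0,0]]]' 40
python3 -m crank '[[-1,[0.25,-0.5,0],[0,0,0]],[-1,[0.2,-0.45,0],[0,0,0]],[-1,[0,-0.2,0],[0,0,0]],[-1,[0,0,0],[0,0,0]],[-1,[0,0,0],[0,0,0]]]' 40
python3 - <<'E'
from h import *
go([.002,.0005,.0285],[.4708,-.318,.09])
E
```

```text
clock: 4.85
position: [0.5074, -0.2076, 0.1296]
ee_rot: [0.0, 1.0, 0.0, -0.0]
ft_force: [0.6, -0.7, -0.7]
grip_width: 0.272
clock: 5.35
position: [0.4726, -0.2981, 0.1294]
ee_rot: [0.001, 1.0, 0.0, -0.001]
ft_force: [-1.0, 0.3, -0.6]
grip_width: 0.27
pos [ 0.4726 -0.2981  0.1294] yaw x 179.91 tilt 0.07
shift mm [ -0.3 -20.5  10.9] units [-0.004 -0.256  0.136]
```

```bash
python3 -m crank '[[-1,[-0.004,-0.256,0],[0,0,0]],[-1,[0,0,0.136],[0,0,0]],[-1,[0,0,0],[0,0,0]],[-1,[0,0,0],[0,0,0]],[-1,[0,0,0],[0,0,0]]]' 40
python3 - <<'E'
from h import *
cv2.imwrite("pics/w4.png",manip.camera("wrist")[150:390,180:470])
s=manip.camera("scene");cv2.imwrite("pics/s4.png",cv2.resize(s[90:180,160:280],None,fx=6,fy=6))
go([.002,.0005,.0285],[.4708,-.318,.03])
E
```

```text
clock: 5.85
position: [0.4734, -0.3181, 0.1192]
ee_rot: [0.0, 1.0, 0.0, -0.0]
ft_force: [0.1, 0.6, -0.8]
grip_width: 0.272
pos [ 0.4733 -0.3185  0.1194] yaw x 179.97 tilt 0.03
shift mm [ 0.6 -0.  60.9] units [ 0.007 -0.     0.761]
```

View pics/w4.png

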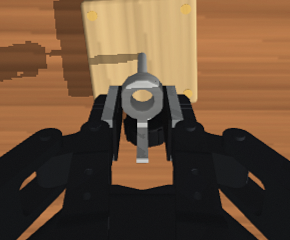

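View pics/s4.png

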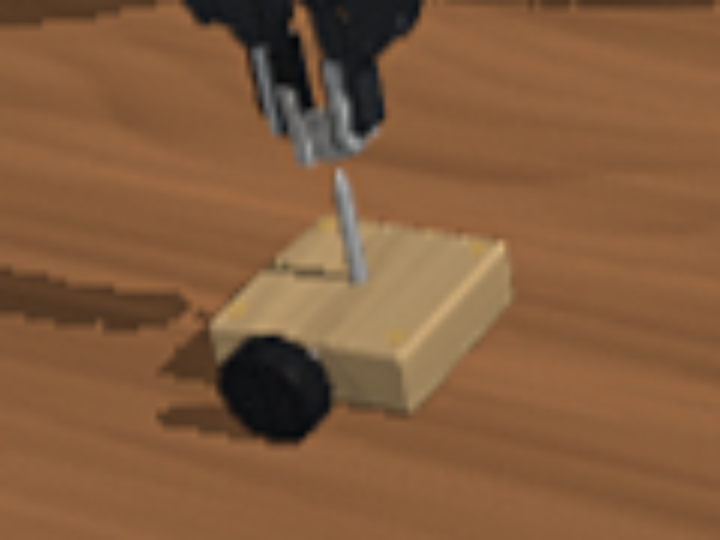

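The wrist view shows the clip at crop (142,97) in line with the pin. The scene view puts it directly above the tip at crop (340,170). I'm lowering it.

```bash
python3 -m crank '[[-1,[0.007,0,0.15],[0,0,0]],[-1,[0,0,0.15],[0,0,0]],[-1,[0,0,0],[0,0,0]],[-1,[0,0,0],[0,0,0]],[-1,[0,0,0],[0,0,0]]]' 40
python3 -m crank '[[-1,[0,0,0.15],[0,0,0]],[-1,[0,0,0.15],[0,0,0]],[-1,[0,0,0.1],[0,0,0]],[-1,[0,0,0.06],[0,0,0]],[-1,[0,0,0],[0,0,0]]]' 40
python3 - <<'E'
from h import *
go([.002,.0005,.0285],[.4708,-.318,.03]);print(manip.get_obs()["ft_force"])
E
```

```text
clock: 6.45
position: [0.4725, -0.3193, 0.0953]
ee_rot: [0.001, 1.0, -0.0, 0.0]
ft_force: [0.7, -0.3, -0.7]
grip_width: 0.271
clock: 6.95
position: [0.4719, -0.3189, 0.0584]
ee_rot: [0.001, 1.0, 0.001, -0.001]
ft_force: [-4.3, 3.6, 7.8]
grip_width: 0.267
pos [ 0.4719 -0.3189  0.0584] yaw x 179.9 tilt 0.11
shift mm [-0.9  0.3 -0.1] units [-0.011  0.004 -0.001]
[-4.31370199  3.61565071  7.82293511]
```

```bash
python3 -m crank '[[-0.2,[0,0,0],[0,0,0]],[-0.1,[0,0,0],[0,0,0]],[0,[0,0,0],[0,0,0]],[0.1,[0,0,0],[0,0,0]],[0.1,[0,0,-0.5],[0,0,0]]]' 40
python3 -m crank '[[0.2,[0,0,-0.6],[0,0,0]],[0.2,[0,0,-0.6],[0,0,0]],[0.2,[0,0.2,-0.3],[0,0,0]],[0.2,[0,0.4,0],[0,0,0]],[0.2,[0,0.4,0],[0,0,0]]]' 40
python3 - <<'E'
from h import *
cv2.imwrite("pics/w5.png",manip.camera("wrist"))
s=manip.camera("scene");cv2.imwrite("pics/s5.png",cv2.resize(s[90:180,160:280],None,fx=6,fy=6))
go([0,0,0],[.488,.055,.12])
E
```

```text
clock: 7.45
position: [0.47, -0.3172, 0.0945]
ee_rot: [0.0, 1.0, 0.002, -0.004]
ft_force: [0.9, 0.6, 0.2]
grip_width: 0.548
clock: 7.95
position: [0.4727, -0.2387, 0.2193]
ee_rot: [0.001, 1.0, -0.0, 0.001]
ft_force: [0.8, 0.3, 0.2]
grip_width: 0.603
pos [ 0.4735 -0.2347  0.2184] yaw x -179.76 tilt 0.13
shift mm [-15.7 289.4  99.1] units [-0.196  3.618  1.238]
```

View pics/w5.png

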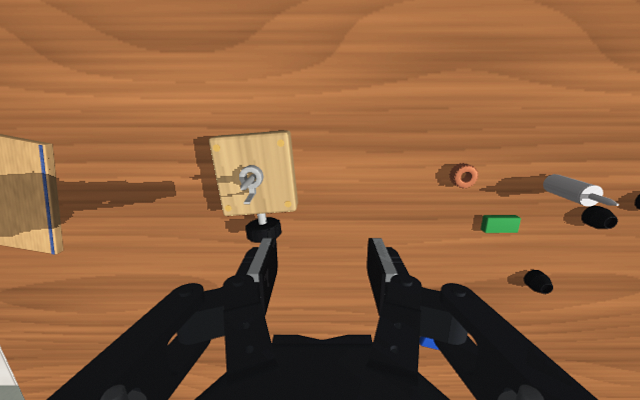

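View pics/s5.png

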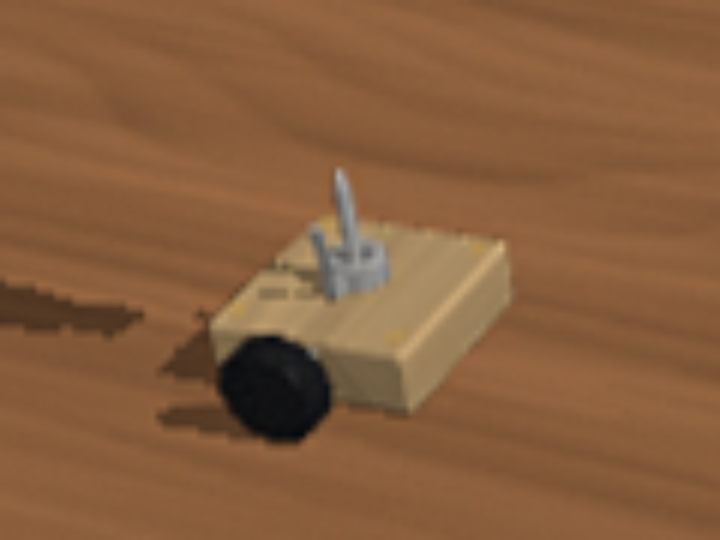

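The clip sits flat on the block around the pin with its tongue up (scene crop (355,265)). Next is the barrel.

```bash
python3 -m crank '[[0.2,[0,0.6,0],[0,0,0]],[0.2,[0,0.6,0],[0,0,0]],[0.2,[-0.1,0.6,0],[0,0,0]],[0.2,[-0.1,0.6,0],[0,0,0]],[0.2,[0,0.6,0],[0,0,0]]]' 40
python3 -m crank '[[0.2,[0,0.6,0.3],[0,0,0]],[0.2,[0,0,0.4],[0,0,0]],[0.2,[0,0,0.2],[0,0,0]],[0.2,[0,0,0],[0,0,0]],[0.2,[0,0,0],[0,0,0]]]' 40
python3 - <<'E'
from h import *
o=manip.get_obs();w=manip.camera("wrist");cv2.imwrite("pics/w6.png",w)
json.dump({k:np.array(o[k]).tolist() for k in("position","ee_rot")},open("w6.json","w"))
go([0,0,0],[.4876,.0551,.048])
E
```

```text
clock: 8.55
position: [0.4893, 0.0025, 0.2185]
ee_rot: [0.001, 1.0, 0.0, 0.0]
ft_force: [1.7, -0.4, 0.3]
grip_width: 0.6
clock: 9.05
position: [0.4892, 0.0451, 0.1485]
ee_rot: [0.001, 1.0, -0.0, 0.0]
ft_force: [-0.1, 0.5, -0.8]
grip_width: 0.597
pos [0.4896 0.0452 0.1491] yaw x 179.87 tilt 0.08
shift mm [  2.2   9.9 101.1] units [0.027 0.124 1.264]
```

View pics/w6.png

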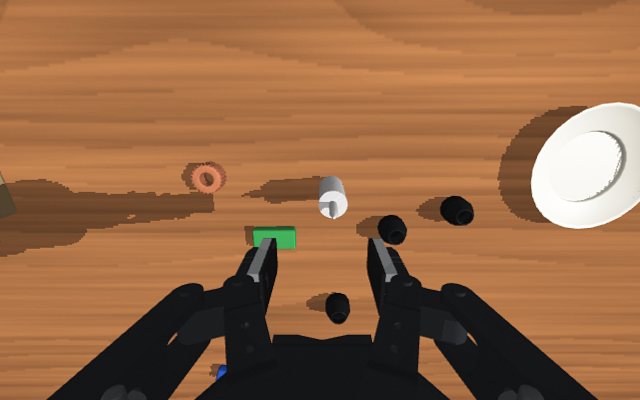

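```bash
python3 - <<'E'
from h import *
o=wj("w6.json");w=cv2.imread("pics/w6.png");g=cv2.cvtColor(w[170:225,310:355],cv2.COLOR_BGR2HSV)
m=((g[...,1]<60)&(g[...,2]>200)).astype(np.uint8);x,y,a,b=cv2.boundingRect(m);print(x+310,y+170,a,b)
uv=(x+310+a/2-.5,y+170+b/2-.5);print(uv,plane("wrist",uv,.054,o))
E
```

```text
319 191 29 28
(333.0, 204.5) [0.48839647 0.05542451 0.054     ]
```

```bash
python3 -m crank '[[0.2,[0.02,0.12,0.2],[0,0,0]],[0.2,[0,0,0.4],[0,0,0]],[0.2,[0,0,0.4],[0,0,0]],[0.2,[0,0,0.26],[0,0,0]],[0.2,[0,0,0],[0,0,0]]]' 40
python3 -m crank '[[-0.4,[0,0,0],[0,0,0]],[-1,[0,0,0],[0,0,0]],[-1,[0,0,0],[0,0,0]],[-1,[0,0,0],[0,0,0]],[-1,[0,0,0],[0,0,0]]]' 40
python3 - <<'E'
from h import *
go([0,0,0],[.488,.055,.048])
E
```

```text
clock: 9.6
position: [0.4865, 0.0547, 0.046]
ee_rot: [0.001, 1.0, -0.0, -0.001]
ft_force: [-0.1, 0.7, 1.4]
grip_width: 0.602
clock: 10.1
position: [0.4887, 0.0554, 0.0491]
ee_rot: [0.001, 1.0, 0.001, 0.002]
ft_force: [-0.6, -0.2, 8.7]
grip_width: 0.267
pos [0.4887 0.0554 0.0491] yaw x 179.91 tilt 0.19
shift mm [ 0.7 -0.4  1.1] units [ 0.009 -0.005  0.014]
```

```bash
python3 -m crank '[[-1,[0,0,0],[0,0,0]],[-1,[0,0,-0.2],[0,0,0]],[-1,[0,0,-0.5],[0,0,0]],[-1,[0,0,-0.6],[0,0,0]],[-1,[0,0,0],[0,0,0]]]' 40
python3 - <<'E'
from h import *
w=manip.camera("wrist");cv2.imwrite("pics/w7.png",w[180:400,200:440])
s=manip.camera("scene");cv2.imwrite("pics/s7.png",cv2.resize(s[80:200,300:420],None,fx=5,fy=5))
go([0,0,0],[.4708,-.318,.15])
E
```

```text
clock: 10.6
position: [0.4908, 0.0557, 0.1581]
ee_rot: [0.001, 1.0, 0.002, 0.005]
ft_force: [-0.1, -0.7, -1.8]
grip_width: 0.262
pos [0.4882 0.0555 0.1531] yaw x 179.92 tilt 0.22
shift mm [  16.9 -373.5    2.4] units [ 0.212 -4.669  0.031]
```

View pics/w7.png

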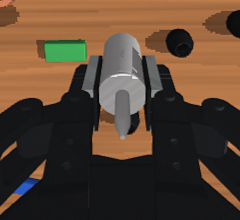

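View pics/s7.png

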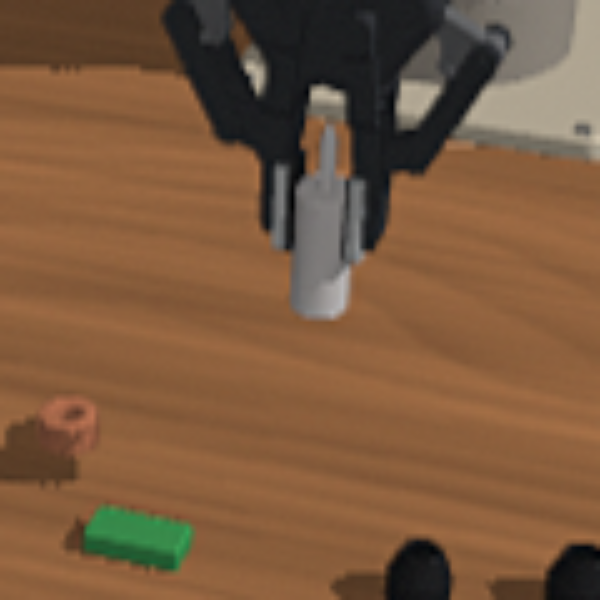

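```bash
python3 -m crank '[[-1,[0,-0.4,0],[0,0,0]],[-1,[0,-0.6,0],[0,0,0]],[-1,[0.1,-0.6,0],[0,0,0]],[-1,[0.1,-0.6,0],[0,0,0]],[-1,[0,-0.6,0],[0,0,0]]]' 40
python3 -m crank '[[-1,[0,-0.6,0],[0,0,0]],[-1,[0,-0.6,0],[0,0,0]],[-1,[0,-0.4,0],[0,0,0]],[-1,[0,-0.2,0],[0,0,0]],[-1,[0,0,0],[0,0,0]]]' 40
python3 -m crank '[[-1,[0,0,0],[0,0,0]],[-1,[0,0,0],[0,0,0]],[-1,[0,0,0],[0,0,0]],[-1,[0,0,0],[0,0,0]],[-1,[0,0,0],[0,0,0]]]' 40
python3 - <<'E'
from h import *
go([.0005,0,.0491],[.4708,-.318,.09])
E
```

```text
clock: 11.2
position: [0.4693, -0.1704, 0.1504]
ee_rot: [0.001, 1.0, 0.0, -0.001]
ft_force: [0.5, 0.3, -0.1]
grip_width: 0.259
clock: 11.7
position: [0.4693, -0.3152, 0.1501]
ee_rot: [0.003, 1.0, -0.0, -0.001]
ft_force: [0.2, 0.6, -1.3]
grip_width: 0.263
clock: 12.2
position: [0.471, -0.3122, 0.1513]
ee_rot: [0.0, 1.0, 0.0, 0.0]
ft_force: [0.1, 0.3, -0.0]
grip_width: 0.261
pos [ 0.471  -0.3122  0.1513] yaw x 179.97 tilt 0.02
shift mm [-0.2 -5.8 12.2] units [-0.003 -0.072  0.153]
```

```bash
python3 -m crank '[[-1,[-0.003,-0.072,0],[0,0,0]],[-1,[0,0,0.13],[0,0,0]],[-1,[0,0,0],[0,0,0]],[-1,[0,0,0],[0,0,0]],[-1,[0,0,0],[0,0,0]]]' 40
python3 - <<'E'
from h import *
go([.0005,0,.0491],[.4708,-.318,.042])
s=manip.camera("scene");cv2.imwrite("pics/s8.png",cv2.resize(s[70:180,160:280],None,fx=5,fy=5))
t=manip.camera("wrist");cv2.imwrite("pics/t8.png",t[100:380,160:480])
E
```

```text
clock: 12.7
position: [0.4711, -0.3185, 0.1408]
ee_rot: [0.001, 1.0, 0.0, -0.0]
ft_force: [1.0, 0.0, -0.9]
grip_width: 0.262
pos [ 0.4711 -0.3185  0.1408] yaw x 179.92 tilt 0.01
shift mm [-0.3  0.5 49.7] units [-0.003  0.006  0.621]
```

View pics/s8.png

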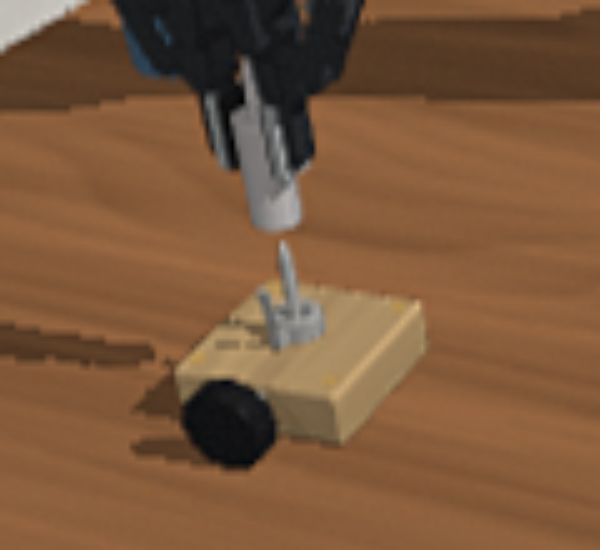

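View pics/t8.png

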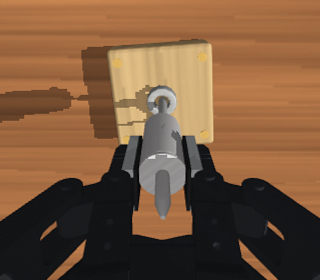

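The barrel hangs upright, directly over the pin tip (scene crop (283,240)). I'm lowering it in two stages.

```bash
python3 -m crank '[[-1,[0,0,0.15],[0,0,0]],[-1,[0,0,0.15],[0,0,0]],[-1,[0,0,0],[0,0,0]],[-1,[0,0,0],[0,0,0]],[-1,[0,0,0],[0,0,0]]]' 40
python3 -m crank '[[-1,[0,0,0.12],[0,0,0]],[-1,[0,0,0.1],[0,0,0]],[-1,[0,0,0.06],[0,0,0]],[-1,[0,0,0.04],[0,0,0]],[-1,[0,0,0.02],[0,0,0]]]' 40
python3 - <<'E'
from h import *
go([.0005,0,.0491],[.4708,-.318,.042]);print(manip.get_obs()["ft_force"])
E
```

```text
clock: 13.3
position: [0.4712, -0.3186, 0.1169]
ee_rot: [0.001, 1.0, -0.0, 0.0]
ft_force: [-0.0, 0.7, 0.7]
grip_width: 0.259
clock: 13.8
position: [0.4714, -0.3187, 0.0908]
ee_rot: [0.001, 1.0, 0.0, 0.0]
ft_force: [-6.3, 4.1, 25.7]
grip_width: 0.266
pos [ 0.4714 -0.3187  0.0908] yaw x 179.91 tilt 0.05
shift mm [ 0.1  0.7 -0.3] units [ 0.001  0.008 -0.003]
[-6.30502622  4.06398534 25.71298857]
```

```bash
python3 -m crank '[[-0.2,[0,0,-0.03],[0,0,0]],[-0.1,[0,0,0],[0,0,0]],[0,[0,0,0],[0,0,0]],[0.1,[0,0,0],[0,0,0]],[0.1,[0,0,-0.5],[0,0,0]]]' 40
python3 -m crank '[[0.2,[0,0,-0.6],[0,0,0]],[0.2,[0,0,-0.6],[0,0,0]],[0.2,[0,0.2,-0.3],[0,0,0]],[0.2,[0,0.6,0],[0,0,0]],[0.2,[0,0.6,0],[0,0,0]]]' 40
python3 - <<'E'
from h import *
o=manip.get_obs();cv2.imwrite("pics/w9.png",manip.camera("wrist"))
json.dump({k:np.array(o[k]).tolist() for k in("position","ee_rot")},open("w9.json","w"))
s=manip.camera("scene");cv2.imwrite("pics/s9.png",cv2.resize(s[70:180,160:280],None,fx=5,fy=5))
go([0,0,0],[.4759,-.0637,.12])
E
```

```text
clock: 14.3
position: [0.4687, -0.3166, 0.128]
ee_rot: [0.0, 1.0, 0.002, -0.004]
ft_force: [1.3, 0.5, 0.5]
grip_width: 0.551
clock: 14.8
position: [0.4711, -0.2061, 0.2527]
ee_rot: [0.002, 1.0, -0.0, 0.001]
ft_force: [0.4, 0.3, -0.5]
grip_width: 0.594
pos [ 0.4723 -0.2     0.2519] yaw x -179.59 tilt 0.17
shift mm [ -4.5 135.9 132.3] units [-0.056  1.698  1.654]
```

View pics/w9.png

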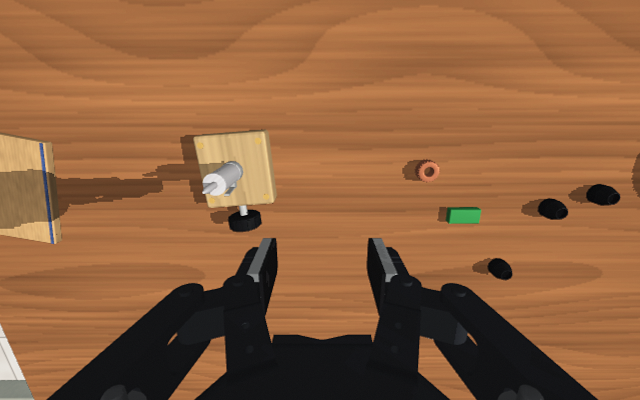

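View pics/s9.png

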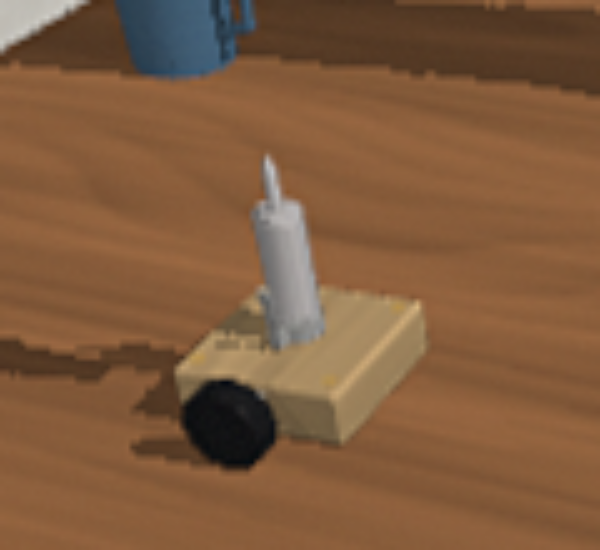

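```bash
python3 - <<'E'
from h import *
w=cv2.imread("pics/w9.png");cv2.imwrite("pics/c9.png",cv2.resize(w[150:210,190:255],None,fx=9,fy=9,interpolation=0))
E
```

```text
(no output)
```

View pics/c9.png

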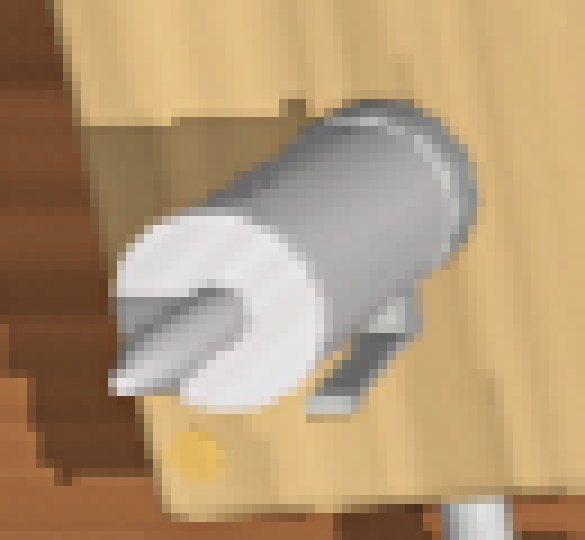

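```bash
python3 - <<'E'
from h import *
o=wj("w9.json")
print(plane("wrist",(213.8,184.2),.096,o),plane("wrist",(202.8,192.1),.124,o),plane("scene",(213.1,100.5),.124),tri([ray("wrist",(202.8,192.1),o),ray("scene",(213.1,100.5))]))
E
python3 -m crank '[[0.2,[-0.05,0.55,0.3],[0,0,0]],[0.2,[0,0.55,0.4],[0,0,0]],[0.2,[0,0.5,0.4],[0,0,0]],[0.2,[0,0,0.4],[0,0,0]],[0.2,[0,0,0],[0,0,0]]]' 40
python3 - <<'E'
from h import *
o=manip.get_obs();cv2.imwrite("pics/w10.png",manip.camera("wrist"))
json.dump({k:np.array(o[k]).tolist() for k in("position","ee_rot")},open("w10.json","w"))
go([0,0,0],[.4759,-.0637,.025])
E
```

```text
[ 0.47024068 -0.31803741  0.096     ] [ 0.47007621 -0.31806535  0.124     ] [ 0.46809586 -0.31815274  0.124     ] [ 0.46961149 -0.31730307  0.12497132]
clock: 15.4
position: [0.4729, -0.0824, 0.1321]
ee_rot: [-0.0, 1.0, -0.0, -0.003]
ft_force: [-1.1, -0.9, -0.3]
grip_width: 0.601
pos [ 0.4742 -0.0837  0.1345] yaw x 179.92 tilt 0.21
shift mm [ -2.1  20.  109.5] units [-0.026  0.25   1.369]
```

View pics/w10.png

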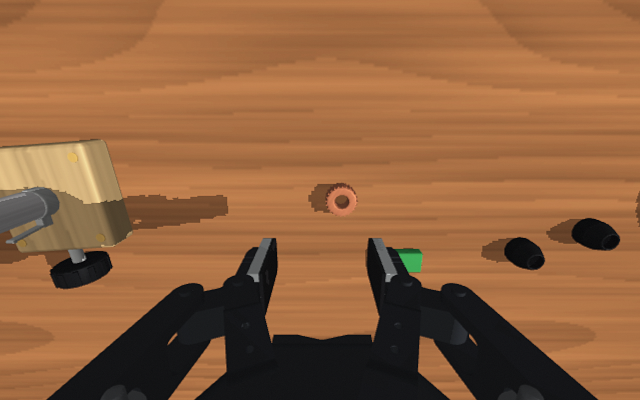

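```bash
python3 - <<'E'
from h import *
o=wj("w10.json");print(plane("wrist",(342,201.5),.016,o))
E
python3 -m crank '[[0.2,[-0.025,0.25,0.2],[0,0,0]],[0.2,[0,0,0.4],[0,0,0]],[0.2,[0,0,0.4],[0,0,0]],[0.2,[0,0,0.34],[0,0,0]],[0.2,[0,0,0],[0,0,0]]]' 40
python3 - <<'E'
from h import *
go([0,0,0],[.4759,-.0637,.025])
E
```

```text
[ 0.47615678 -0.06297021  0.016     ]
clock: 15.95
position: [0.4765, -0.0645, 0.0273]
ee_rot: [0.002, 1.0, -0.0, -0.002]
ft_force: [-0.4, -0.4, 0.1]
grip_width: 0.601
pos [ 0.4765 -0.0645  0.0273] yaw x 179.83 tilt 0.18
shift mm [0.6 0.8 2.3] units [0.007 0.01  0.029]
```

```bash
python3 -m crank '[[0,[0,0.005,0.03],[0,0,0]],[-0.4,[0,0,0],[0,0,0]],[-1,[0,0,0],[0,0,0]],[-1,[0,0,0],[0,0,0]],[-1,[0,0,0],[0,0,0]]]' 40
python3 -m crank '[[-1,[0,0,0],[0,0,0]],[-1,[0,0,0],[0,0,0]],[-1,[0,0,0],[0,0,0]],[-1,[0,0,0],[0,0,0]],[-1,[0,0,0],[0,0,0]]]' 40
python3 - <<'E'
from h import *
go([0,0,0],[.4759,-.0637,.025])
E
```

```text
clock: 16.45
position: [0.4789, -0.0633, 0.0281]
ee_rot: [0.001, 1.0, 0.0, 0.002]
ft_force: [-1.7, -1.3, 6.0]
grip_width: 0.304
clock: 16.95
position: [0.4789, -0.0633, 0.0281]
ee_rot: [0.001, 1.0, 0.0, 0.002]
ft_force: [-1.0, -1.2, 5.7]
grip_width: 0.305
pos [ 0.4789 -0.0633  0.0281] yaw x 179.9 tilt 0.19
shift mm [ 3.  -0.4  3.1] units [ 0.037 -0.005  0.038]
```

```bash
python3 -m crank '[[-1,[0,0,-0.2],[0,0,0]],[-1,[0,0,-0.5],[0,0,0]],[-1,[0,0,-0.6],[0,0,0]],[-1,[0,0,-0.4],[0,0,0]],[-1,[0,0,0],[0,0,0]]]' 40
python3 - <<'E'
from h import *
w=manip.camera("wrist");cv2.imwrite("pics/w11.png",cv2.resize(w[200:300,260:390],None,fx=6,fy=6,interpolation=0))
go([.003,0,.0281],[.4702,-.318,.135])
E
```

```text
clock: 17.45
position: [0.4803, -0.0633, 0.168]
ee_rot: [0.001, 1.0, 0.001, 0.005]
ft_force: [-0.5, -0.2, -0.6]
grip_width: 0.302
pos [ 0.4791 -0.0631  0.1654] yaw x 179.9 tilt 0.38
shift mm [   5.7 -255.     1.9] units [ 0.071 -3.187  0.024]
```

View pics/w11.png

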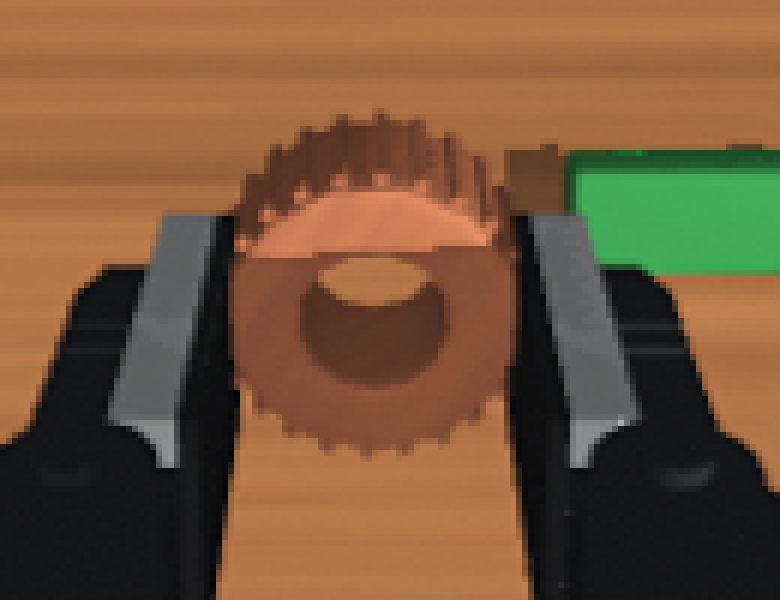

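```bash
python3 - <<'E'
from h import *
print(tplane((321.8,252.7),.0121))
E
python3 -m crank '[[-1,[0,-0.4,0],[0,0,0]],[-1,[0,-0.6,-0.1],[0,0,0]],[-1,[0.07,-0.6,-0.05],[0,0,0]],[-1,[0,-0.6,0],[0,0,0]],[-1,[0,-0.5,0],[0,0,0]]]' 40
python3 -m crank '[[-1,[0,-0.3,0],[0,0,0]],[-1,[0,-0.15,0],[0,0,0]],[-1,[0,0,0],[0,0,0]],[-1,[0,0,0],[0,0,0]],[-1,[0,0,0],[0,0,0]]]' 40
python3 - <<'E'
from h import *
go([.0025,0,.0281],[.4702,-.318,.132])
E
```

```text
[0.00283888 0.00095897 0.0121    ]
clock: 18.0
position: [0.4705, -0.2815, 0.1739]
ee_rot: [0.001, 1.0, -0.0, 0.0]
ft_force: [1.0, 0.1, 0.1]
grip_width: 0.299
clock: 18.5
position: [0.4719, -0.3131, 0.1737]
ee_rot: [-0.0, 1.0, 0.001, -0.0]
ft_force: [0.1, 0.3, -1.1]
grip_width: 0.303
pos [ 0.4719 -0.3131  0.1737] yaw x -179.95 tilt 0.06
shift mm [-0.8 -5.  13.6] units [-0.009 -0.062  0.17 ]
```

```bash
python3 -m crank '[[-1,[-0.01,-0.062,0],[0,0,0]],[-1,[0,0,0.15],[0,0,0]],[-1,[0,0,0],[0,0,0]],[-1,[0,0,0],[0,0,0]],[-1,[0,0,0],[0,0,0]]]' 40
python3 - <<'E'
from h import *
go([.0028,0,.0281],[.4702,-.318,.096])
s=manip.camera("scene");cv2.imwrite("pics/s12.png",cv2.resize(s[60:170,160:280],None,fx=5,fy=5))
t=manip.camera("wrist");cv2.imwrite("pics/w12.png",cv2.resize(t[180:310,250:400],None,fx=4,fy=4))
E
```

```text
clock: 19.0
position: [0.4723, -0.3198, 0.1619]
ee_rot: [0.001, 1.0, 0.0, -0.0]
ft_force: [0.3, 0.1, -1.2]
grip_width: 0.303
pos [ 0.4723 -0.3198  0.1619] yaw x 179.93 tilt 0.01
shift mm [-0.7  1.8 37.8] units [-0.009  0.022  0.472]
```

View pics/s12.png

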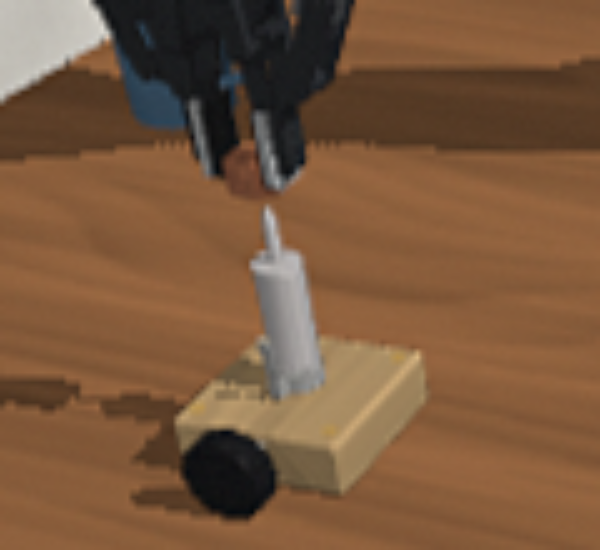

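View pics/w12.png

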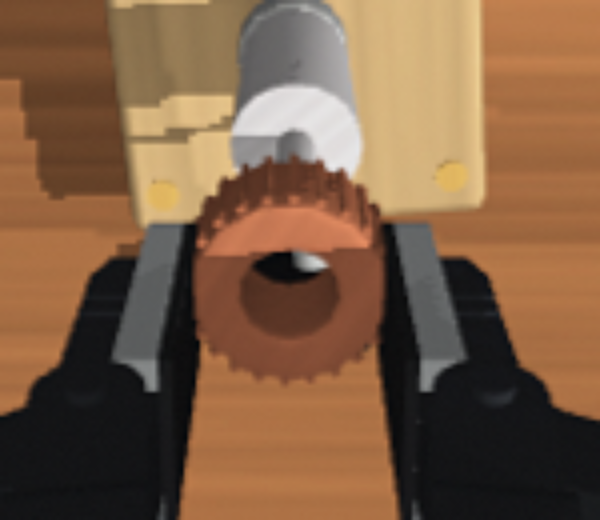

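```bash
python3 - <<'E'
from h import *
o=manip.get_obs();T=T_of(o);print(o["position"])
c=(T@np.array([.0028,0,.0281,1]))[:3]
f=lambda p:((proj("scene",p)-[160,60]+.5)*5).round(0)
print(f(c),f(c+[0,0,.016]),"tip",f([.4702,-.318,.124]),"below",f([.4702,-.318,c[2]]))
s=cv2.imread("pics/s12.png");cv2.imwrite("pics/s12z.png",cv2.resize(s[60:260,170:340],None,fx=3.5,fy=3.5))
E
```

```text
[ 0.47232922 -0.31990976  0.16208634]
[259. 186.] [253. 154.] tip [266. 207.] below [262. 187.]
```

View pics/s12z.png

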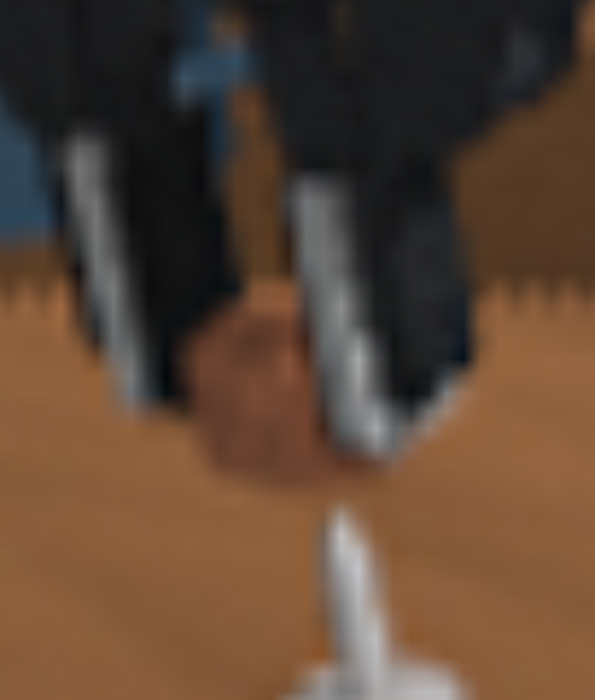

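```bash
python3 -m crank '[[-1,[-0.005,0.024,0],[0,0,0]],[-1,[0,0,0.1],[0,0,0]],[-1,[0,0,0.1],[0,0,0]],[-1,[0,0,0],[0,0,0]],[-1,[0,0,0],[0,0,0]]]' 40
python3 - <<'E'
from h import *
go([.0028,0,.0281],[.4702,-.318,.096])
E
```

```text
clock: 19.6
position: [0.4724, -0.3179, 0.1455]
ee_rot: [0.001, 1.0, 0.0, -0.0]
ft_force: [0.1, 0.1, -0.5]
grip_width: 0.297
pos [ 0.4724 -0.3179  0.1455] yaw x 179.92 tilt 0.05
shift mm [-0.6 -0.1 21.4] units [-0.008 -0.002  0.268]
```

```bash
python3 -m crank '[[-1,[-0.006,0,0.08],[0,0,0]],[-1,[0,0,0.08],[0,0,0]],[-1,[0,0,0.07],[0,0,0]],[-1,[0,0,0.04],[0,0,0]],[-1,[0,0,0.01],[0,0,0]]]' 40
python3 - <<'E'
from h import *
go([.0028,0,.0281],[.4702,-.318,.096]);print(manip.get_obs()["ft_force"])
E
```

```text
clock: 20.1
position: [0.4737, -0.3182, 0.1241]
ee_rot: [0.001, 1.0, -0.0, 0.001]
ft_force: [-1.0, 2.4, 11.0]
grip_width: 0.297
pos [ 0.4737 -0.3182  0.1241] yaw x 179.93 tilt 0.08
shift mm [ 0.8  0.2 -0. ] units [ 0.01   0.002 -0.   ]
[-1.00138724  2.44542959 10.96261796]
```

Contact at exactly the home height (fz 11 N). I'm releasing it and heading for the cone.

```bash
python3 -m crank '[[-0.2,[0,0,-0.01],[0,0,0]],[-0.1,[0,0,0],[0,0,0]],[0,[0,0,0],[0,0,0]],[0.1,[0,0,0],[0,0,0]],[0.1,[0,0,-0.5],[0,0,0]]]' 40
python3 -m crank '[[0.2,[0,0,-0.6],[0,0,0]],[0.2,[0,0,-0.4],[0,0,0]],[0.2,[0,0.3,0],[0,0,0]],[0.2,[-0.2,0.6,0],[0,0,0]],[0.2,[-0.2,0.6,0],[0,0,0]]]' 40
python3 - <<'E'
from h import *
o=manip.get_obs();w=manip.camera("wrist");cv2.imwrite("pics/w13.png",cv2.resize(w[100:240,120:300],None,fx=4,fy=4,interpolation=0))
json.dump({k:np.array(o[k]).tolist() for k in("position","ee_rot")},open("w13.json","w"))
s=manip.camera("scene");cv2.imwrite("pics/s13.png",cv2.resize(s[70:180,160:280],None,fx=5,fy=5))
go([0,0,0],[.6275,.063,.12])
E
```

```text
clock: 20.6
position: [0.4709, -0.3161, 0.1604]
ee_rot: [0.0, 1.0, 0.002, -0.004]
ft_force: [0.9, 0.3, -0.6]
grip_width: 0.552
clock: 21.1
position: [0.5049, -0.1985, 0.2448]
ee_rot: [0.002, 1.0, 0.0, 0.001]
ft_force: [1.6, 0.8, -0.3]
grip_width: 0.601
pos [ 0.5075 -0.1914  0.244 ] yaw x -179.49 tilt 0.17
shift mm [-122.2  253.   124.8] units [-1.527  3.162  1.56 ]
```

View pics/w13.png

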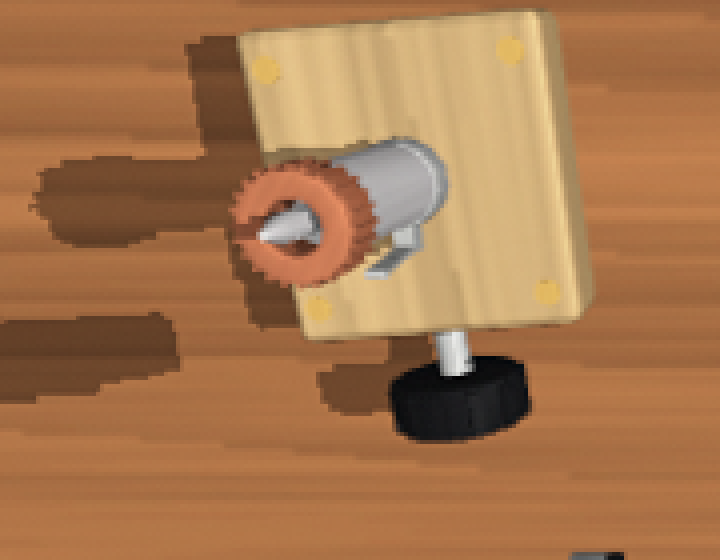

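View pics/s13.png

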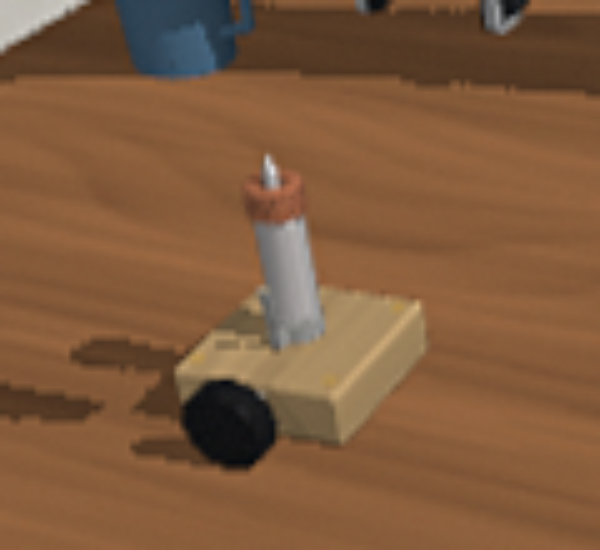

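The ring is flat on the shoulder with the spigot tip poking through (scene crop (268,160)). Now I'm hovering over the target cone.

```bash
python3 -m crank '[[0.2,[-0.25,0.5,0],[0,0,0]],[0.2,[-0.25,0.5,0],[0,0,0]],[0.2,[-0.25,0.5,0],[0,0,0]],[0.2,[-0.25,0.5,0.3],[0,0,0]],[0.2,[-0.25,0.5,0.4],[0,0,0]]]' 40
python3 -m crank '[[0.2,[-0.25,0.5,0.3],[0,0,0]],[0.2,[0,0,0.2],[0,0,0]],[0.2,[0,0,0],[0,0,0]],[0.2,[0,0,0],[0,0,0]],[0.2,[0,0,0],[0,0,0]]]' 40
python3 - <<'E'
from h import *
o=wj("w13.json");print(plane("wrist",(185.1,158.6),.124,o))
o=manip.get_obs();w=manip.camera("wrist");cv2.imwrite("pics/w14.png",w)
json.dump({k:np.array(o[k]).tolist() for k in("position","ee_rot")},open("w14.json","w"))
go([0,0,0],[.6275,.063,.025])
E
```

```text
clock: 21.7
position: [0.6046, -0.0013, 0.1921]
ee_rot: [0.0, 1.0, 0.001, 0.002]
ft_force: [0.3, -0.3, -0.0]
grip_width: 0.604
clock: 22.2
position: [0.6233, 0.0344, 0.1535]
ee_rot: [0.002, 1.0, 0.0, 0.001]
ft_force: [0.2, -0.2, 1.0]
grip_width: 0.601
[ 0.47010216 -0.31809769  0.124     ]
pos [0.6233 0.0346 0.1535] yaw x 179.81 tilt 0.13
shift mm [ -3.8  28.4 128.6] units [-0.048  0.355  1.607]
```

View pics/w14.png

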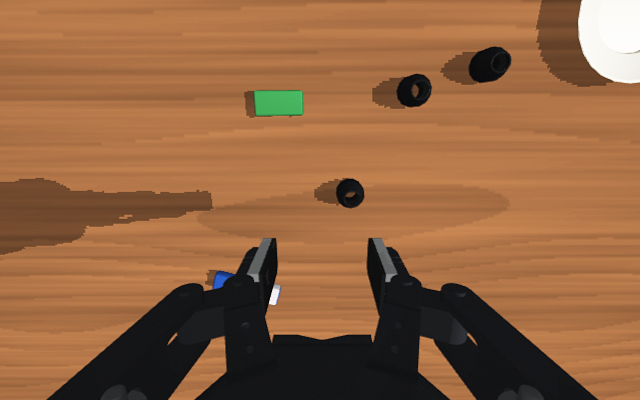

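```bash
python3 - <<'E'
from h import *
w=cv2.imread("pics/w14.png");g=np.clip(w[170:215,325:375].astype(float)*2.2,0,255).astype(np.uint8);cv2.imwrite("pics/c14.png",cv2.resize(g,None,fx=12,fy=12,interpolation=0))
E
```

```text
(no output)
```

View pics/c14.png

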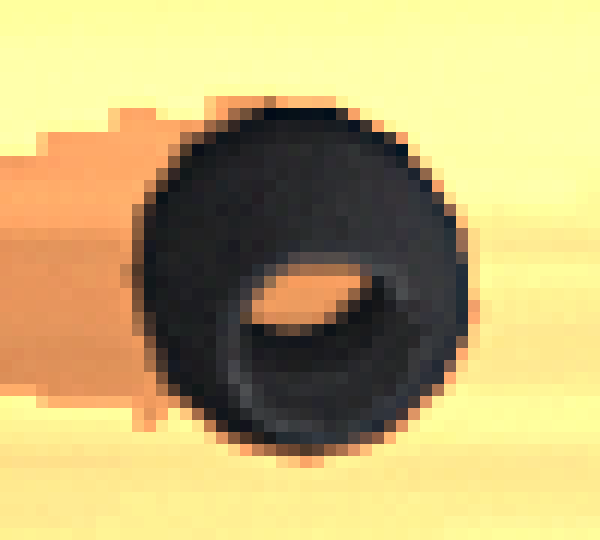

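The crop shows a black cone with its narrow 17 mm rim up at (352,199), standing alone. It is the far cone, with the eraser and the other two cones nearer the base.

```bash
python3 - <<'E'
from h import *
o=wj("w14.json");print(plane("wrist",(352,198.7),.026,o))
E
python3 -m crank '[[0.2,[-0.04,0.355,0.2],[0,0,0]],[0.2,[0,0,0.4],[0,0,0]],[0.2,[0,0,0.3],[0,0,0]],[0.2,[0,0,0],[0,0,0]],[0.2,[0,0,0],[0,0,0]]]' 40
python3 - <<'E'
from h import *
o=manip.get_obs();w=manip.camera("wrist");cv2.imwrite("pics/w15.png",cv2.resize(w[180:300,240:400],None,fx=4,fy=4,interpolation=0))
go([0,0,0],[.6275,.063,.027])
E
```

```text
[0.62887457 0.0641825  0.026     ]
clock: 22.75
position: [0.6265, 0.0636, 0.0813]
ee_rot: [0.001, 1.0, 0.0, 0.0]
ft_force: [-0.3, -0.0, 0.6]
grip_width: 0.597
pos [0.6271 0.0638 0.082 ] yaw x 179.87 tilt 0.14
shift mm [-0.3 -0.8 55. ] units [-0.004 -0.01   0.687]
```

View pics/w15.png

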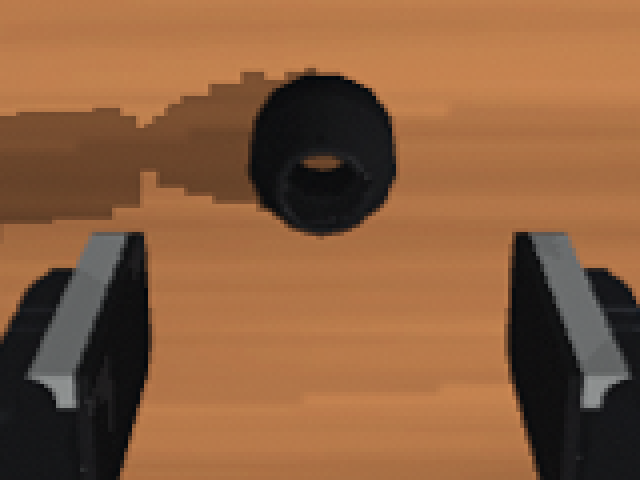

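```bash
python3 -m crank '[[0.2,[-0.015,0,0.3],[0,0,0]],[0.2,[0,0,0.3],[0,0,0]],[0.2,[0,0,0.09],[0,0,0]],[0.2,[0,0,0],[0,0,0]],[-0.3,[0,0,0],[0,0,0]]]' 40
python3 -m crank '[[-0.6,[0,0,0],[0,0,0]],[-1,[0,0,0],[0,0,0]],[-1,[0,0,0],[0,0,0]],[-1,[0,0,0],[0,0,0]],[-1,[0,0,0],[0,0,0]]]' 40
python3 - <<'E'
from h import *
print(tplane((320.3,227.5),.06))
go([0,0,0],[.6285,.0638,.027])
E
```

```text
clock: 23.3
position: [0.6283, 0.0642, 0.0265]
ee_rot: [0.001, 1.0, 0.0, 0.001]
ft_force: [-0.2, -0.4, 0.6]
grip_width: 0.442
clock: 23.8
position: [0.6284, 0.0644, 0.0268]
ee_rot: [0.001, 1.0, 0.0, 0.001]
ft_force: [-1.2, -0.3, 7.4]
grip_width: 0.293
[-4.15838887e-03 -7.26364385e-05  6.00000000e-02]
pos [0.6284 0.0644 0.0268] yaw x 179.92 tilt 0.16
shift mm [-0.1 -0.6 -0.2] units [-0.001 -0.007 -0.003]
```

```bash
python3 -m crank '[[-1,[0,0,-0.2],[0,0,0]],[-1,[0,0,-0.5],[0,0,0]],[-1,[0,0,-0.6],[0,0,0]],[-1,[0,0,-0.5],[0,0,0]],[-1,[0,0,0],[0,0,0]]]' 40
python3 - <<'E'
from h import *
w=manip.camera("wrist");cv2.imwrite("pics/w16.png",cv2.resize(np.clip(w[200:300,260:390].astype(float)*2,0,255).astype(np.uint8),None,fx=6,fy=6,interpolation=0))
go([0,0,.0268],[.4702,-.318,.135])
E
```

```text
clock: 24.3
position: [0.6305, 0.0643, 0.177]
ee_rot: [0.001, 1.0, 0.001, 0.006]
ft_force: [0.2, 0.6, -0.5]
grip_width: 0.296
pos [0.6291 0.0644 0.1736] yaw x 179.91 tilt 0.42
shift mm [ 158.6 -382.7   10. ] units [ 1.982 -4.784  0.125]
```

View pics/w16.png

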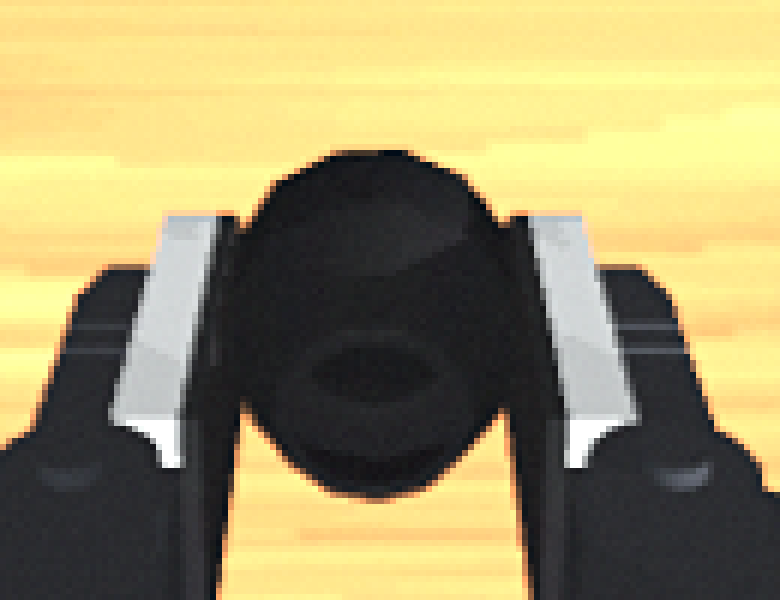

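```bash
python3 - <<'E'
from h import *
w=manip.camera("wrist");g=np.clip(w[200:300,260:390].astype(float)*6,0,255).astype(np.uint8);cv2.imwrite("pics/w16b.png",cv2.resize(g,None,fx=6,fy=6,interpolation=0))
for v in (258,262,266,270):print(v,tplane((321.8,v),.0008))
E
```

```text
258 [0.00630439 0.0009466  0.0008    ]
262 [0.00400723 0.00094834 0.0008    ]
266 [0.00168641 0.00095009 0.0008    ]
270 [-0.00065843  0.00095186  0.0008    ]
```

View pics/w16b.png

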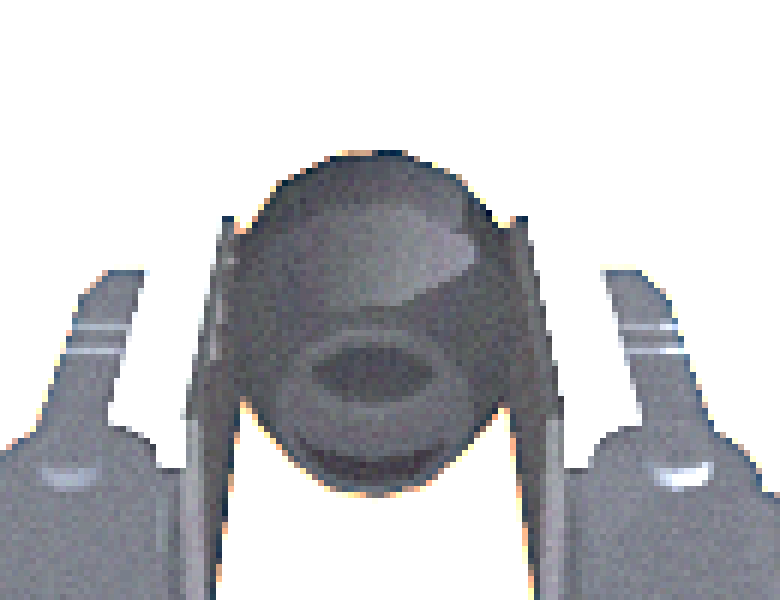

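```bash
python3 -m crank '[[-1,[0.15,-0.35,0],[0,0,0]],[-1,[0.22,-0.53,0],[0,0,0]],[-1,[0.22,-0.53,0],[0,0,0]],[-1,[0.22,-0.53,0],[0,0,0]],[-1,[0.22,-0.53,0],[0,0,0]]]' 40
python3 -m crank '[[-1,[0.22,-0.53,0],[0,0,0]],[-1,[0.22,-0.53,0],[0,0,0]],[-1,[0.22,-0.53,0],[0,0,0]],[-1,[0.22,-0.4,0],[0,0,0]],[-1,[0,-0.2,0],[0,0,0]]]' 40
python3 -m crank '[[-1,[0,0,0],[0,0,0]],[-1,[0,0,0],[0,0,0]],[-1,[0,0,0],[0,0,0]],[-1,[0,0,0],[0,0,0]],[-1,[0,0,0],[0,0,0]]]' 40
python3 - <<'E'
from h import *
go([.0006,0,.0268],[.4702,-.318,.132])
E
```

```text
clock: 24.9
position: [0.5429, -0.1346, 0.168]
ee_rot: [0.001, 1.0, 0.0, -0.001]
ft_force: [1.1, -0.2, -0.4]
grip_width: 0.301
clock: 25.4
position: [0.4702, -0.3119, 0.1682]
ee_rot: [0.003, 1.0, -0.0, -0.001]
ft_force: [0.5, 0.6, 0.6]
grip_width: 0.295
clock: 25.9
position: [0.4743, -0.3074, 0.1687]
ee_rot: [-0.0, 1.0, 0.0, -0.0]
ft_force: [0.4, 0.6, -0.5]
grip_width: 0.297
pos [ 0.4743 -0.3074  0.1687] yaw x -180.0 tilt 0.02
shift mm [  3.5 -10.6   9.9] units [ 0.044 -0.133  0.123]
```

```bash
python3 -m crank '[[-1,[0.044,-0.128,0],[0,0,0]],[-1,[0,0,0.08],[0,0,0]],[-1,[0,0,0],[0,0,0]],[-1,[0,0,0],[0,0,0]],[-1,[0,0,0],[0,0,0]]]' 40
python3 - <<'E'
from h import *
go([.0006,0,.0268],[.4702,-.318,.112])
s=manip.camera("scene");cv2.imwrite("pics/s17.png",cv2.resize(s[70:150,180:250],None,fx=8,fy=8))
t=manip.camera("wrist");cv2.imwrite("pics/w17.png",cv2.resize(t[180:310,250:400],None,fx=4,fy=4))
E
```

```text
clock: 26.4
position: [0.4705, -0.3184, 0.1623]
ee_rot: [0.001, 1.0, 0.0, -0.0]
ft_force: [0.5, -0.2, -1.6]
grip_width: 0.293
pos [ 0.4705 -0.3184  0.1623] yaw x 179.93 tilt 0.01
shift mm [-0.3  0.4 23.5] units [-0.004  0.005  0.294]
```

View pics/s17.png

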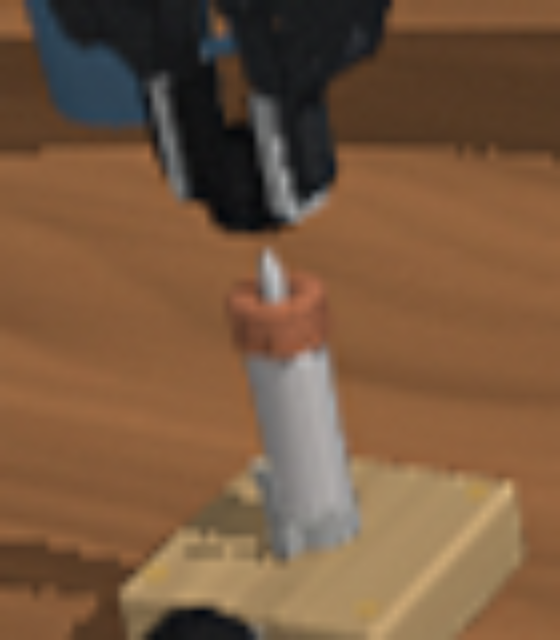

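View pics/w17.png

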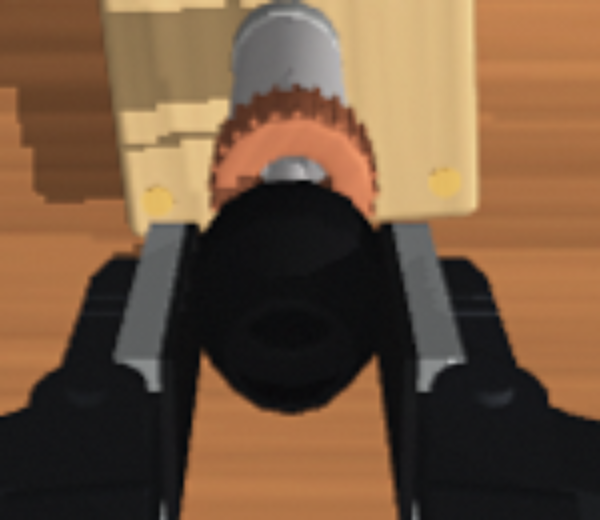

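The cone is aligned above the spigot. I'm lowering it.

```bash
python3 -m crank '[[-1,[-0.004,0.004,0.08],[0,0,0]],[-1,[0,0,0.07],[0,0,0]],[-1,[0,0,0],[0,0,0]],[-1,[0,0,0],[0,0,0]],[-1,[0,0,0],[0,0,0]]]' 40
python3 -m crank '[[-1,[0,0,0.06],[0,0,0]],[-1,[0,0,0.05],[0,0,0]],[-1,[0,0,0.03],[0,0,0]],[-1,[0,0,0.02],[0,0,0]],[-1,[0,0,0],[0,0,0]]]' 40
python3 - <<'E'
from h import *
go([.0006,0,.0268],[.4702,-.318,.112]);print(manip.get_obs()["ft_force"])
E
```

```text
clock: 27.0
position: [0.4708, -0.3183, 0.1504]
ee_rot: [0.001, 1.0, -0.0, 0.0]
ft_force: [-0.0, 0.4, -0.7]
grip_width: 0.299
clock: 27.5
position: [0.4715, -0.3186, 0.1387]
ee_rot: [0.001, 1.0, -0.0, 0.001]
ft_force: [-0.5, 1.5, 10.3]
grip_width: 0.295
pos [ 0.4715 -0.3186  0.1387] yaw x 179.92 tilt 0.12
shift mm [ 0.8  0.6 -0.1] units [ 0.01   0.007 -0.002]
[-0.5280864   1.46713953 10.25891982]
```

```bash
python3 -m crank '[[-0.2,[0,0,-0.01],[0,0,0]],[-0.1,[0,0,0],[0,0,0]],[0,[0,0,0],[0,0,0]],[0.1,[0,0,0],[0,0,0]],[0.1,[0,0,-0.5],[0,0,0]]]' 40
python3 -m crank '[[0.2,[0,0,-0.6],[0,0,0]],[0.2,[0,0,-0.4],[0,0,0]],[0.2,[0,0.3,0],[0,0,0]],[0.2,[0,0.5,0],[0,0,0]],[0.2,[0,0.3,0],[0,0,0]]]' 40
python3 -m crank '[[0.2,[0,0,0],[0,0,0]],[0.2,[0,0,0],[0,0,0]],[0.2,[0,0,0],[0,0,0]],[0.2,[0,0,0],[0,0,0]],[0.2,[0,0,0],[0,0,0]]]' 40
python3 - <<'E'
from h import *
o=manip.get_obs();w=manip.camera("wrist");cv2.imwrite("pics/w18.png",cv2.resize(w[100:240,120:300],None,fx=4,fy=4,interpolation=0))
s=manip.camera("scene");cv2.imwrite("pics/s18.png",cv2.resize(s[70:180,160:280],None,fx=5,fy=5));cv2.imwrite("pics/s18f.png",s)
cv2.imwrite("pics/t18.png",manip.camera("top"))
print(proj("scene",[.4702,-.318,.138]),o["position"])
E
```

```text
clock: 28.0
position: [0.4685, -0.3164, 0.1743]
ee_rot: [0.0, 1.0, 0.002, -0.004]
ft_force: [0.8, 0.2, 0.4]
grip_width: 0.552
clock: 28.5
position: [0.471, -0.2278, 0.2583]
ee_rot: [-0.0, 1.0, 0.0, 0.0]
ft_force: [-0.4, -1.2, 1.0]
grip_width: 0.601
clock: 29.0
position: [0.4706, -0.231, 0.2582]
ee_rot: [0.001, 1.0, -0.0, -0.0]
ft_force: [0.6, -0.7, 0.5]
grip_width: 0.6
[211.5451645   95.31703744] [ 0.47064476 -0.23100728  0.2582091 ]
```

View pics/w18.png

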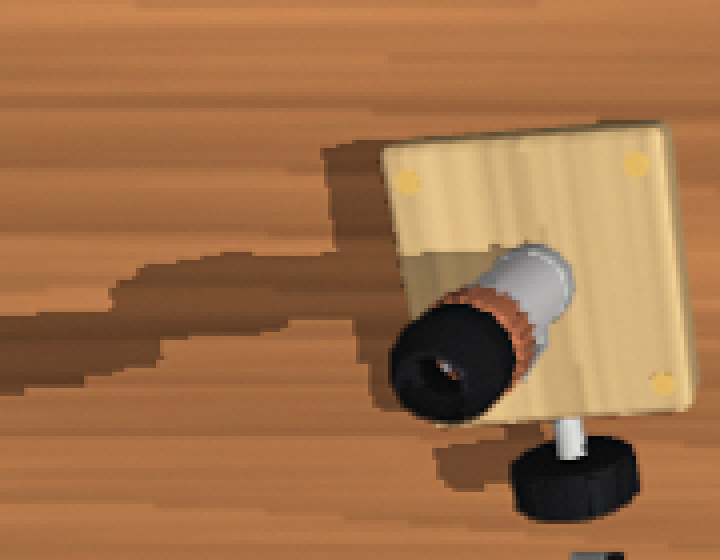

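View pics/s18.png

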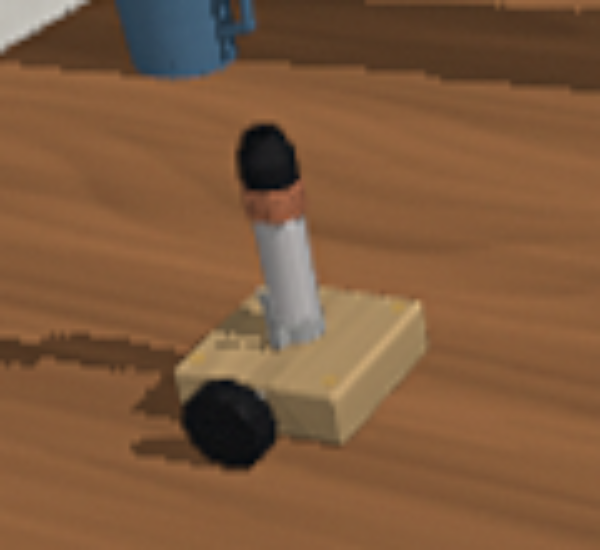

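View pics/t18.png

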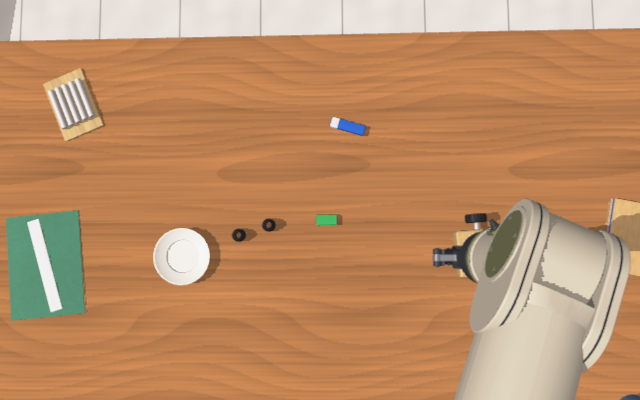

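The full stack stands upright on the pin, with no gaps between the parts in the wrist or scene view. The spigot tip shows inside the cone's bore. In the top view the saucer (181,256), eraser (326,219), lead case (350,127) and spare cones are where they started. I'm handing in.

```bash
python3 -c "
from workcell import manip
print(manip.hand_in())"
```

```text
the job is handed in; nothing more can be done
None
```

The pencil is assembled nose-up on the jig's pin and the job is handed in at about 29 s of the 104 s allowed. I stacked the clip (tongue up), barrel, grip ring and the farthest of the three nose cones (narrow end up) in that order.

- **Seating:** each part met contact, 8 to 26 N upward, within about 0.3 mm of its calculated home height. The last wrist and scene views show the stack upright with no visible gaps and the gripper well clear. The clip, barrel and ring stayed in place after release in their own pictures.
- **Bystanders:** the last top view shows the saucer, eraser, lead case and the two spare cones at their starting pixels.
- **Disagreements:**
  - The wrist camera read held parts about 1 mm off in the tool's y direction.
  - The scene camera put the barrel's tip 2 mm off the wrist reading. Both are within the stated calibration and the 3 mm bore clearance.
  - After lifting, the ring and clip sat 2 to 3 mm off the gripper's centre, which I corrected before lowering them.
- **Not checked:** I didn't measure the cone's final height on its own. Its top in the scene view is within about 2 pixels of where it should be.

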